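# Draw meter seals from the chute into the cup and box them

### The arm

A 6-joint arm with a two-finger parallel gripper is mounted at the origin on the work surface. World frame = base frame: x ahead of the robot, y to its left, z up, the work surface at z = 0. Lengths are in mm, angles in rad, forces in N, time in s.
With the tool pointing down it reaches from about 350 to 875 mm from the base axis. Payload 4.2 kg.
Tool frame: the origin (TCP) lies between the finger pads; the fingertips stand 17 mm ahead of it and the grasp point (between the pads) lies 2 mm behind it (nose_length is the distance from the TCP to the fingertips, in mm); z points along the fingers, y is the direction in which the jaws open and shut (so a half turn about z gives the same grasp; the last joint's range is limited). The gripper opens to 85 mm and grips with 20 to 120 N. Pads are 22 mm wide; open, the fingers measure 114 mm over their backs; the gripper's body (76 mm by 85 mm) begins 54 mm behind the grasp point. The pads swing forward as they close: fully open they stand 13 mm farther back than shut.
Start: joints at [-1.023, 0.385, 0.008, 0, -1.194, -0.259], TCP at [178.017, -599.09, 248.312] pointing down, gripper open.
Joint ranges: [-3.14, 3.14], [-1.21, 2.06], [-1.07, 1.41], [-3.16, 2.05], [-2.99, -0.16], [-3.1, 3.1]. Speed limits (rad/s): [2.79, 2.79, 3.14, 3.14, 3.14, 3.14].

### API

Orientations are given as a unit quaternion [x, y, z, w].
In Python, from bench import * gives the robot as it stands.
- The arm moves only by the tool jog_arm, never from a script. Its argument "increments" is a list of rows, each a list of 4 numbers: the shift along the tool's x, y, z in m, then the turn about the tool's z in degrees. A call has 1 to 10 rows; each row is the pose to reach, as a shift and turn from the pose measured when the call began, along the tool's axes at that moment; what a row does not reach only later rows make up. A row lasts 1/8 s, in which the tool goes at most 62.5 mm and 10.7 degrees, less where a joint would pass 70% of its speed; a pose out of reach is approached as far as the arm can. A call with a gripper value outside its range is refused whole. "hand" is the gripper's target within -1 to 1 (fully open at 1, half-way at 0, shut at -1), set as the call begins (left out, the last holds). The fingers move at their own pace and stop on an object; the grip force is fixed at half the most. Time passes only in rows, so rows that repeat a pose let the fingers close. It gives the time, the measured TCP pose, the force and the opening at its end, in the units of the state.
- read_state(): the state, without advancing time (a new reading comes with each control period).
- get_image(name): name is "scene" or "top" or "wrist"; returns the picture (400x640x3 uint8, red, green, blue); there is no depth.
- calibration(name): a dict with "fx", "fy", "cx", "cy" (pixels), "position" and "rotation" of the camera in the world; the wrist camera has in their place "hand_eye" (4x4, takes a point from camera to tool coordinates, whose origin is the TCP and whose axes are the flange's). Camera axes: x right, y up, looking along -z (the intrinsics and any distortion apply to the point x, -y, -z); pixel columns grow to the right and rows downward; lengths in mm; the calibration is good to about 2 mm. A picture is of the moment at which its call begins: read the wrist's pose just before it. calibration takes no time and is no camera call.
- job_done(): hands the job in, once; it reports no verdict.
The state is a dict: "clock": time; "joints": joint angles; "joint_vel": joint speeds; "joint_efforts": joint torques, N m; "position": TCP position; "ee_rot": TCP orientation; "contact_force": force on the tool from outside, world axes, zero at the start; "wrist_torque": the same for the moment, N m; "gripper_width": finger opening in mm.
Only numpy, scipy, OpenCV 4.12 (cv2) and the standard library are available. Lean on these libraries where they do the work, as an engineer would, in place of code of your own. Each camera call takes 0.05 s, during which the arm holds its last target.

### The job

Collect every lead seal into the red cup and stand the cup upright in the pine box. Raise the dispenser's blue shutter fully, and hold the cup under the chute's lip while pushing the yellow release paddle fully back with the cup, so that all the seals in the chute slide into it and none drops on the table; the seals lying loose on the table go into the cup by hand, before or after. Finish with the shutter fully down again, and leave the other things on the desk where they are.

Things in the scene. Friction and masses are not known exactly. Their poses are not given: they have to be found in the camera images.
- dispenser: fixed seal dispenser: grey base 208 mm wide, 6 mm thick, x -50 to 150 mm; sloping open chute; in front a blue shutter between two dark posts (18 x 16 mm, 300 mm tall, at x = -35, y = +-95 mm: 174 mm clear between). Origin on the table right below the middle of the chute's lip; x points up the chute, away from the robot, so the cup comes in along +x; z up
- lip (a point): middle of the chute's lower edge where seals fall off, 150 mm above the table. The slippery chute (inside width 64 mm, sides 30 mm, 155 mm long) rises from here at 31 degrees towards dispenser +x; seals leave it towards -x at up to about 1 m/s
- sash (a joint): height of the blue shutter (172 wide x 100 tall x 6 mm, its plane 35 mm in front (-x) of the lip) in m: 0 fully down (lower edge 90 mm above the table, barring lip and paddle), 0.110 fully up (lower edge 50 mm above the lip). Takes about 6 N up or 3 N down; stays where it is left
- sash_grip (a point): in the black grip block on the shutter's top edge, 16 mm (x) x 40 mm (y) x 50 mm tall, to be taken from above; this point is on its mid-line, 19 mm below its top, and moves with the shutter (220 mm above the table when down)
- paddle (a joint): travel of the yellow release paddle in m: 0 at rest (sprung forward), 0.030 fully back (dispenser +x); 1 to 3 N; springs back. It lifts the brass gate 7 mm behind the lip by 1.15 mm per mm; the seals go once it is about 25 mm back
- paddle_face (a point): centre of the paddle's front face (90 mm wide, 55 mm tall, facing dispenser -x), 45 mm below the lip; at rest 20 mm in front of (-x) the lip, fully back 10 mm behind it
- cup: red cup, 128 x 128 mm outside, 120 x 120 inside, 80 tall, floor 5, walls 4 mm; back wall (-x) 110 tall and behind it a square grip post 24 x 24 mm, 135 tall, centred at x = -90 mm. 110 g.. Origin at the centre of the chamber's underside; x from the post to the front wall, which pushes the paddle; z up. Starts upright, in front of the dispenser
- cup_grip (a point): in the cup's grip post, on its axis, 115 mm above the cup's underside, 20 mm below the post's top; below 80 mm a web joins post to cup. The cup holds all seven seals, but a heap of loose ones put in first can leave too little room for the catch
- pine_box: fixed open pine box, 230 (x) x 190 (y) x 45 mm tall outside, walls and floor 8 mm; origin at the centre of its underside, axes along its sides, x away from the robot. Lid propped open at its +x side, up to 205 mm tall, x = 115 to 170 mm. The cup with its post (166 mm: x = -102 to 64 mm in the cup's frame) fits in along x, post towards the robot
- seal1: dull grey lead-coloured hollow meter seal, a block 32 x 60 x 22 mm (x, y, z) with rounded edges, 40 g; origin at the centre of its 32 x 60 underside, y along its length, z to the face with the round boss. Starts in the dispenser's chute, lying across it, one of three in a row behind the gate.
- seal2: dull grey lead-coloured hollow meter seal, a block 32 x 60 x 22 mm (x, y, z) with rounded edges, 40 g; origin at the centre of its 32 x 60 underside, y along its length, z to the face with the round boss. Starts in the dispenser's chute, lying across it, one of three in a row behind the gate.
- seal3: dull grey lead-coloured hollow meter seal, a block 32 x 60 x 22 mm (x, y, z) with rounded edges, 40 g; origin at the centre of its 32 x 60 underside, y along its length, z to the face with the round boss. Starts in the dispenser's chute, lying across it, one of three in a row behind the gate.
- seal4: dull grey lead-coloured hollow meter seal, a block 60 x 32 x 22 mm (x, y, z) with rounded edges, 40 g; origin at the centre of its 60 x 32 underside, x along its length, z to the face with the round boss. Starts lying flat on the table to the right of the cup at any yaw. May be absent.
- seal5: dull grey lead-coloured hollow meter seal, a block 60 x 32 x 22 mm (x, y, z) with rounded edges, 40 g; origin at the centre of its 60 x 32 underside, x along its length, z to the face with the round boss. Starts lying flat on the table to the right of the cup at any yaw. May be absent.
- seal6: dull grey lead-coloured hollow meter seal, a block 60 x 32 x 22 mm (x, y, z) with rounded edges, 40 g; origin at the centre of its 60 x 32 underside, x along its length, z to the face with the round boss. Starts lying flat on the table to the right of the cup at any yaw. May be absent.
- seal7: dull grey lead-coloured hollow meter seal, a block 60 x 32 x 22 mm (x, y, z) with rounded edges, 40 g; origin at the centre of its 60 x 32 underside, x along its length, z to the face with the round boss. Starts lying flat on the table to the right of the cup at any yaw. May be absent.
- die: bystander: bronze crimping die, 48 mm across, 70 mm tall, among the loose seals; origin under its centre
- terminal_cover: bystander: aluminium meter terminal cover, 90 x 160 x 40 mm
- pliers: bystander: sealing pliers with red grips, 180 mm long, 16 mm high
- tea_mug: bystander: white mug, 76 mm across, 85 mm tall
- paste_jar: bystander: jar, 64 mm across, 80 mm tall
- stamp: bystander: rubber stamp 60 x 40 mm, 80 mm tall
Mind the look-alikes: they are no part of the job. Leave any green or orange look-alike of the seal6 alone.

How it is judged (in metres and radians):
On the way, in this order (a step that is already met when the one before it is completed fails the run):
1. the shutter is raised by at least 85 mm (value of joint sash above 0.085 m), for 0.2 s.
2. with the cup held by the gripper, off the table, its middle within 120 mm of the lip, every seal that was in the chute is in the cup (contact force between the fingers and cup above 1 N and height (world z) of cup above 0.02 m and horizontal distance between cup and lip below 0.12 m and x of seal1 in the frame of cup between -0.061 and 0.061 m and y of seal1 in the frame of cup between -0.061 and 0.061 m and z of seal1 in the frame of cup between -0.002 and 0.095 m and x of seal2 in the frame of cup between -0.061 and 0.061 m and y of seal2 in the frame of cup between -0.061 and 0.061 m and z of seal2 in the frame of cup between -0.002 and 0.095 m and x of seal3 in the frame of cup between -0.061 and 0.061 m and y of seal3 in the frame of cup between -0.061 and 0.061 m and z of seal3 in the frame of cup between -0.002 and 0.095 m), for 0.2 s.
At the end, for the whole second after the job is handed in: every seal present lies inside the cup (its origin within the cup's walls), the cup stands flat on the pine box's floor (within 6 mm in height and 0.08 rad of upright), at rest and released, and the shutter is within 15 mm of fully down (x of seal1 in the frame of cup between -0.061 and 0.061 m and y of seal1 in the frame of cup between -0.061 and 0.061 m and z of seal1 in the frame of cup between -0.002 and 0.095 m and x of seal2 in the frame of cup between -0.061 and 0.061 m and y of seal2 in the frame of cup between -0.061 and 0.061 m and z of seal2 in the frame of cup between -0.002 and 0.095 m and x of seal3 in the frame of cup between -0.061 and 0.061 m and y of seal3 in the frame of cup between -0.061 and 0.061 m and z of seal3 in the frame of cup between -0.002 and 0.095 m and x of seal4 in the frame of cup between -0.061 and 0.061 m and y of seal4 in the frame of cup between -0.061 and 0.061 m and z of seal4 in the frame of cup between -0.002 and 0.095 m and x of seal5 in the frame of cup between -0.061 and 0.061 m and y of seal5 in the frame of cup between -0.061 and 0.061 m and z of seal5 in the frame of cup between -0.002 and 0.095 m and x of seal6 in the frame of cup between -0.061 and 0.061 m and y of seal6 in the frame of cup between -0.061 and 0.061 m and z of seal6 in the frame of cup between -0.002 and 0.095 m and x of seal7 in the frame of cup between -0.061 and 0.061 m and y of seal7 in the frame of cup between -0.061 and 0.061 m and z of seal7 in the frame of cup between -0.002 and 0.095 m and x of cup in the frame of pine_box between -0.06 and 0.06 m and y of cup in the frame of pine_box between -0.06 and 0.06 m and z of cup in the frame of pine_box below 0.014 m and angle between cup's own z axis and vertical below 0.08 rad and linear speed of cup below 0.02 m/s and value of joint sash below 0.015 m); the robot touches nothing.
It fails at once if a seal from the chute drops past or out of the cup, to below 45 mm ((height (world z) of seal1 below 0.045 m and not (x of seal1 in the frame of cup between -0.061 and 0.061 m and y of seal1 in the frame of cup between -0.061 and 0.061 m and z of seal1 in the frame of cup between -0.002 and 0.095 m)) or (height (world z) of seal2 below 0.045 m and not (x of seal2 in the frame of cup between -0.061 and 0.061 m and y of seal2 in the frame of cup between -0.061 and 0.061 m and z of seal2 in the frame of cup between -0.002 and 0.095 m)) or (height (world z) of seal3 below 0.045 m and not (x of seal3 in the frame of cup between -0.061 and 0.061 m and y of seal3 in the frame of cup between -0.061 and 0.061 m and z of seal3 in the frame of cup between -0.002 and 0.095 m))).
It fails at once if a bystander is moved by more than 40 mm (distance of any of die, terminal_cover, pliers, tea_mug, paste_jar, stamp from where it was at the start of the episode above 0.04 m).
Of seal4, seal5, seal6, seal7 only 3 to 4 are there at a start; the rules pass over those that are not, and their reading is None.
At some moment in a run one of seal4, seal5, seal6, seal7, cup may be knocked a few centimetres aside while the robot is not near it.
It also fails if it takes over 210 s, if anything falls off the work surface, if the arm or the gripper's body presses on something with over 40 N, if the wrist force passes 120 N, or if a joint passes its speed limit or range.

## Working session

There is one attempt and no reset: what is moved stays moved. The work goes in short steps, Python scripts to look and compute and a tool call to move; the robot and the scene stay as the last step left them, time stands still between calls to the robot, and variables do not carry over. Pictures are saved under pics/ and viewed, and the job is handed in when it is done.

Besides the shell and the picture viewer there is one more tool, called after ">>>" as a command line: name --pt "numbers of a row" for each row, then --argument value for the rest. jog_arm: Moves the arm, as the interface text tells. Its arguments: {"type":"object","properties":{"increments":{"type":"array"},"hand":{"type":"number"}},"required":["increments"]}

```bash
mkdir -p pics; ls
python3 - <<'E'
from bench import *
import cv2
s=read_state();print(s)
for n in ["scene","top","wrist"]:
    im=get_image(n);cv2.imwrite(f"pics/{n}0.png",im[:,:,::-1]);print(n,calibration(n))
E
```

```text
pics
{'clock': 0.0, 'joints': array([-1.02339432e+00,  3.85569525e-01,  6.65360706e-03, -5.08000254e-04,
       -1.19398794e+00, -2.58630268e-01]), 'joint_vel': array([-1.52729828e-05, -4.36806694e-04,  3.02783551e-03,  1.21617408e-04,
       -9.72233129e-04, -3.07804188e-04]), 'joint_efforts': array([ 7.40970117e-04, -3.92290449e+01,  1.88402313e+01,  4.18630600e+00,
       -4.64642682e-03, -6.57788107e-06]), 'position': array([ 177.87660397, -598.59784115,  247.22324203]), 'ee_rot': array([-1.43791899e-01,  9.89607358e-01,  1.06192867e-03, -1.96113028e-04]), 'contact_force': array([ 1.05718625, -0.18345737, -0.69892492]), 'wrist_torque': array([-0.03257924,  0.01695895,  0.03571044]), 'gripper_width': 85.70193286035897}
scene {'fx': 514.1171218296283, 'fy': 514.1171218296283, 'cx': 315.9802476180518, 'cy': 199.9863640030384, 'position': array([1080.31334841, -487.46466132, 1447.05460298]), 'rotation': array([0.23849418, 0.10285741, 0.36702732, 0.89321432])}
top {'fx': 442.6579365706044, 'fy': 442.6579365706044, 'cx': 321.0974428481123, 'cy': 199.92266894275895, 'position': array([ 319.33914546,   31.19710614, 1824.97993654]), 'rotation': array([-0.04874417,  0.04026411,  0.70837632, -0.70299772])}
wrist {'fx': 286.8421550194777, 'fy': 286.8421550194777, 'cx': 316.4559261895969, 'cy': 201.77345234173544, 'hand_eye': array([[-2.00982239e-04,  9.52721201e-01,  3.03845803e-01,
         7.76092293e+01],
       [ 9.99998994e-01, -2.35163948e-04,  1.39882701e-03,
         6.73969291e-01],
       [ 1.40414573e-03,  3.03845778e-01, -9.52720196e-01,
        -1.26634001e+02],
       [ 0.00000000e+00,  0.00000000e+00,  0.00000000e+00,
         1.00000000e+00]])}
```

View pics/scene0.png

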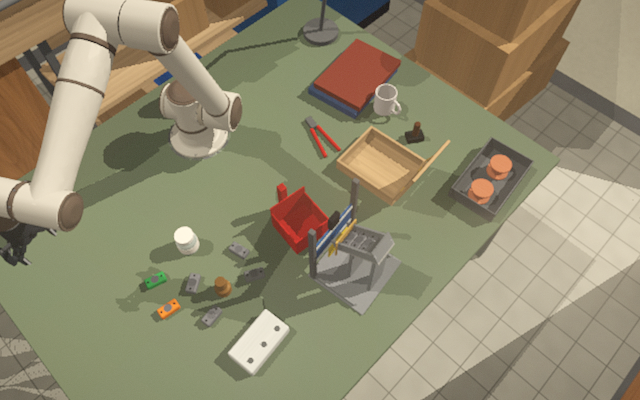

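View pics/top0.png

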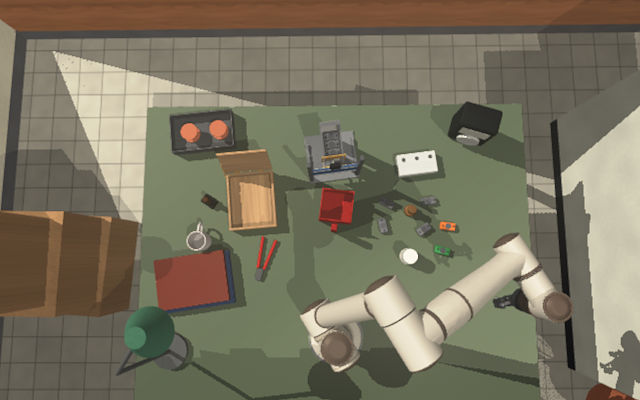

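View pics/wrist0.png

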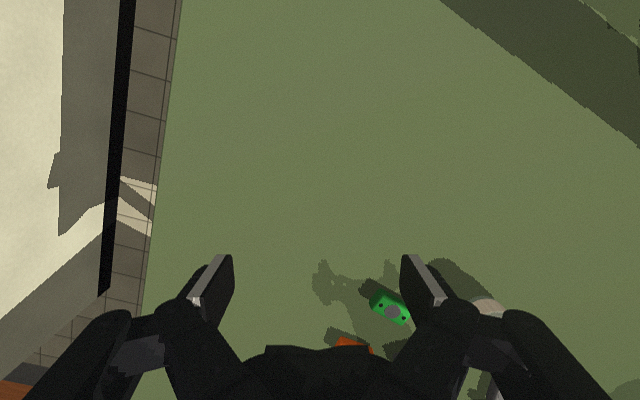

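The top view shows the cup at (337,207), the dispenser at (332,150), the box at (250,192), the die at (410,211), orange and green look-alikes at (448,227) and (443,251), and dark seal candidates around (384,227), (422,229), (430,201) and (385,203). I'll enlarge these.

```bash
cat > h.py <<'E'
from bench import *
import numpy as np, cv2
from scipy.spatial.transform import Rotation as R
def cam(name,st=None):
    c=calibration(name)
    if name=="wrist":
        T=np.eye(4);T[:3,:3]=R.from_quat(st["ee_rot"]).as_matrix();T[:3,3]=st["position"]
        M=T@c["hand_eye"];return c,M[:3,3],M[:3,:3]
    return c,np.array(c["position"]),R.from_quat(c["rotation"]).as_matrix()
def ray(name,uv,st=None):
    c,p,Rm=cam(name,st)
    d=np.array([(uv[0]-c["cx"])/c["fx"],-(uv[1]-c["cy"])/c["fy"],-1.]);return p,Rm@d
def onz(name,uv,z,st=None):
    p,d=ray(name,uv,st);return p+d*(z-p[2])/d[2]
def proj(name,X,st=None):
    c,p,Rm=cam(name,st);q=Rm.T@(np.array(X,float)-p)
    return np.array([c["cx"]+c["fx"]*q[0]/-q[2],c["cy"]-c["fy"]*q[1]/-q[2]])
def tri(n1,u1,n2,u2,s1=None,s2=None):
    p,d=ray(n1,u1,s1);q,e=ray(n2,u2,s2);d=d/np.linalg.norm(d);e=e/np.linalg.norm(e)
    A=np.stack([d,-e],1);t=np.linalg.lstsq(A,q-p,rcond=None)[0]
    a=p+d*t[0];b=q+e*t[1];return (a+b)/2,np.linalg.norm(a-b)
def grab(name,tag):
    s=read_state();im=get_image(name)[:,:,::-1].copy();cv2.imwrite(f"pics/{tag}.png",im);return im,s
def crop(im,tag,x0,y0,x1,y1,k):
    cv2.imwrite(f"pics/{tag}.png",cv2.resize(im[y0:y1,x0:x1],None,fx=k,fy=k,interpolation=cv2.INTER_CUBIC))
def totool(dw,st):  # world delta mm -> tool axes m
    return R.from_quat(st["ee_rot"]).inv().apply(np.array(dw,float))/1000
E
python3 - <<'E'
from h import *
t=cv2.imread("pics/top0.png");s=cv2.imread("pics/scene0.png")
crop(t,"t_c1",290,110,470,265,4)
crop(s,"s_c1",130,170,420,350,2.7)
print([onz("top",(0+a,b),0).round() for a,b in [(384,227),(422,229),(430,201),(385,203)]])
E
```

```text
[array([ 436., -206.,    0.]), array([ 427., -362.,    0.]), array([ 542., -399.,    0.]), array([ 535., -212.,    0.])]
```

View pics/t_c1.png

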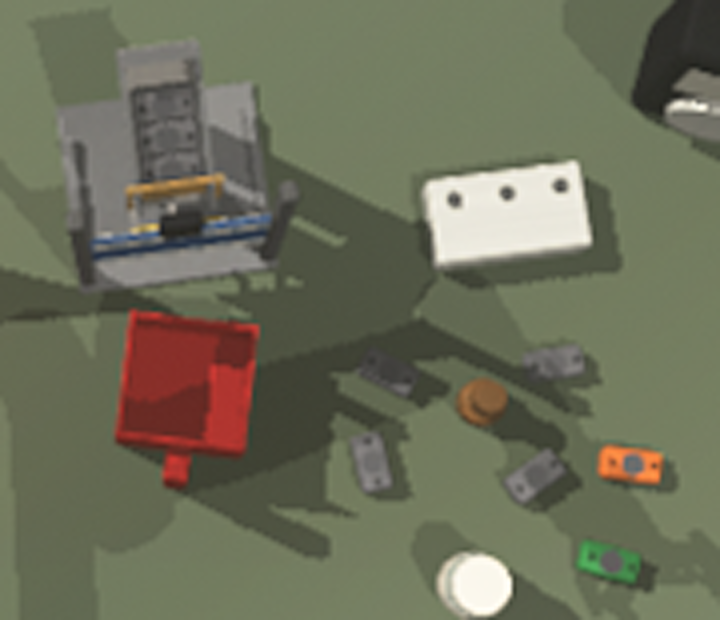

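View pics/s_c1.png

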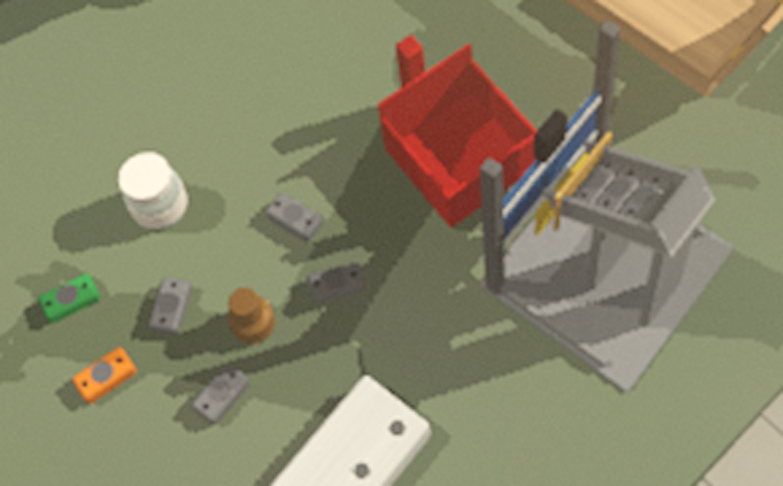

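Four plain grey seals are visible in the enlarged top crop, which is 4x with offset (290,110): A in shadow at (388,372), B (372,461), C (536,476) and D (555,361). Orange (630,465) and green (610,560) are the look-alikes and stay put. Next come rough poses of the dispenser, cup and box.

Run:
```python
from h import *
t=cv2.imread("pics/top0.png");s=cv2.imread("pics/scene0.png")
crop(t,"t_d",298,112,368,240,6); crop(t,"t_b",210,140,285,235,8)
crop(s,"s_d",265,170,405,320,5); crop(s,"s_b",330,120,460,210,6)
T=lambda u,v:(290+u/4,110+v/4)
for n,p,z in [("baseFL",(85,290),6),("baseFR",(275,265),6),("baseBR",(255,85),6),("baseBL",(58,112),6),
 ("cupFL",(133,312),80),("cupFR",(259,326),80),("cupBR",(243,455),110),("cupBL",(117,443),110),("post",(176,468),135)]:
    print(n,onz("top",T(*p),z).round())
for n,z in [(50,0)]:pass
```

```text
baseFL [623.  93.   6.]
baseFR [ 648. -105.    6.]
baseBR [841. -88.   6.]
baseBL [814. 120.   6.]
cupFL [588.  42.  80.]
cupFR [573. -83.  80.]
cupBR [443. -63. 110.]
cupBL [455.  59. 110.]
post [429.   2. 135.]
```

View pics/t_d.png

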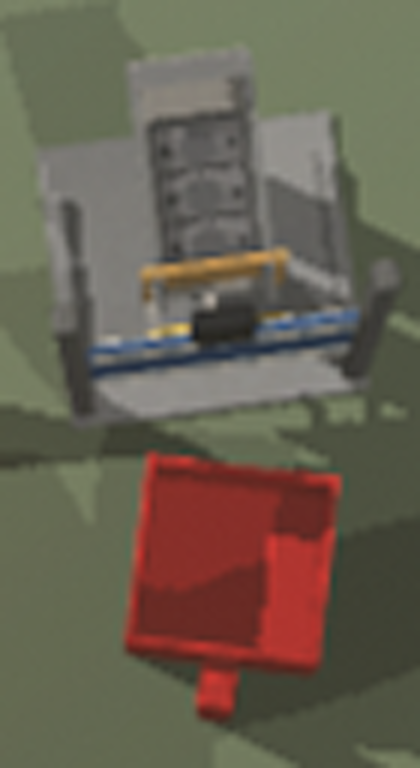

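View pics/t_b.png

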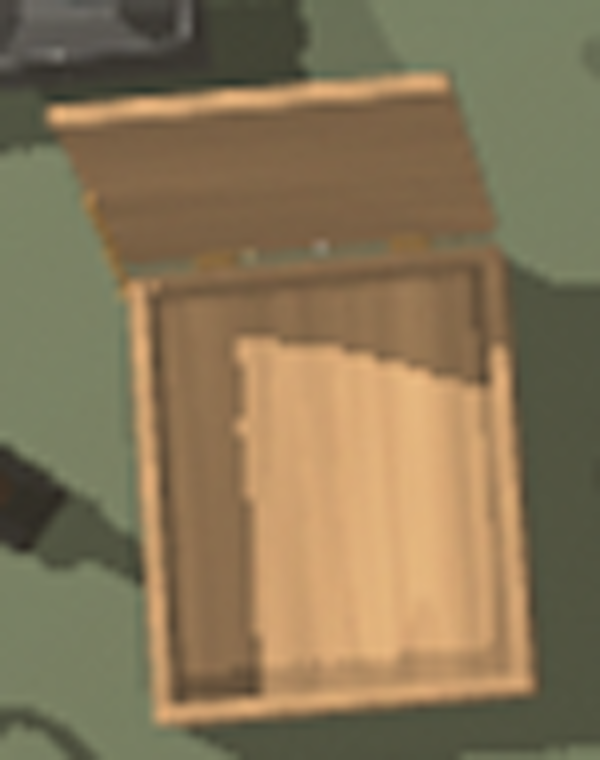

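View pics/s_d.png

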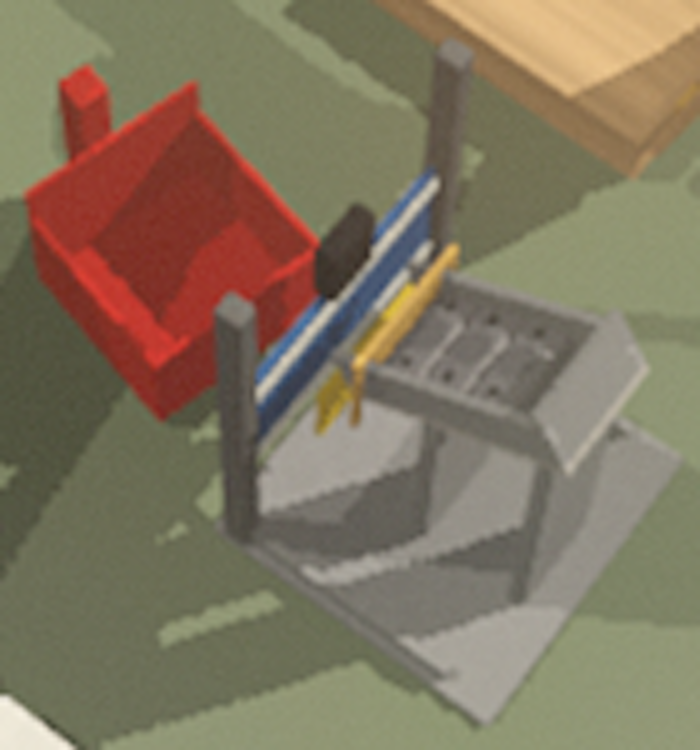

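View pics/s_b.png

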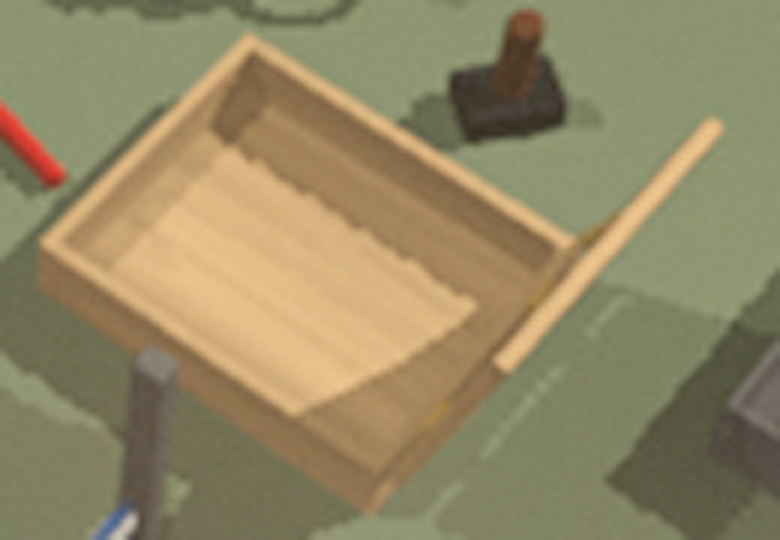

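Run:
```python
from h import *
S=lambda u,v:(265+u/5,170+v/5); S2=lambda u,v:(330+u/6,120+v/6); T=lambda u,v:(298+u/6,112+v/6); T2=lambda u,v:(210+u/8,140+v/8)
print("scene base FR,BR,BL",[onz("scene",S(*p),6).round(1) for p in [(215,525),(488,725),(683,460)]])
print("top base FL FR BR BL",[onz("top",T(*p),6).round(1) for p in [(75,422),(370,385),(335,112),(38,152)]])
print("post tops (y-,y+)")
print(tri("scene",S(236,308),"top",T(384,272)),tri("scene",S(455,53),"top",T(67,325)))
print("post tops onz300",onz("scene",S(236,308),300),onz("scene",S(455,53),300),onz("top",T(384,272),300),onz("top",T(67,325),300))
print("grip top",tri("scene",S(350,230),"top",T(224,312)))
print("box scene BL? ",[onz("scene",S2(*p),45).round(1) for p in [(42,240),(250,40),(575,240),(375,480)]])
print("box top",[onz("top",T2(*p),45).round(1) for p in [(535,688),(158,722),(130,280),(503,252)]])
print("cup scene",onz("scene",S(85,78),135),"top",onz("top",T(217,700),135))
print("cup front scene",[onz("scene",S(*p),80).round(1) for p in [(320,245),(158,358)]],"back",[onz("scene",S(*p),110).round(1) for p in [(195,85),(30,195)]])
print("cup top",[onz("top",T(*p),80).round(1) for p in [(150,458),(338,480)]],[onz("top",T(*p),110).round(1) for p in [(128,650),(320,672)]])
```

```text
scene base FR,BR,BL [array([ 648.2, -104. ,    6. ]), array([846.4, -80.1,   6. ]), array([819.9, 124.2,   6. ])]
top base FL FR BR BL [array([624. ,  95.9,   6. ]), array([ 648.2, -109.1,    6. ]), array([843.3, -88. ,   6. ]), array([816.6, 121.2,   6. ])]
post tops (y-,y+)
(array([662.1478862 , -95.04347725, 301.68526277]), np.float64(1.5510889451352006)) (array([634.97782851,  92.43567619, 296.27025073]), np.float64(6.13698878540983))
post tops onz300 [661.96877264 -93.821018   300.        ] [638.11318199  93.16581745 300.        ] [662.06179334 -95.80673508 300.        ] [632.23298631  89.89734046 300.        ]
grip top (array([651.60432034,  -1.67696291, 245.80594867]), np.float64(3.648336985582016))
box scene BL?  [array([440.7, 237.5,  45. ]), array([430. , 421.1,  45. ]), array([649.5, 442.4,  45. ]), array([670.5, 249.5,  45. ])]
box top [array([440.4, 230.7,  45. ]), array([424.8, 420.7,  45. ]), array([650.9, 439.4,  45. ]), array([663.7, 248.4,  45. ])]
cup scene [428.23256552   8.11042412 135.        ] top [422.45642294   1.65541909 135.        ]
cup front scene [array([587.8,  47.1,  80. ]), array([572.3, -73.6,  80. ])] back [array([467.4,  61.2, 110. ]), array([452.1, -61.6, 110. ])]
cup top [array([586.9,  43.5,  80. ]), array([571.1, -81.1,  80. ])] [array([456.8,  58.5, 110. ]), array([441.6, -65.5, 110. ])]
```

Both views agree on these poses:

| Item | Position (mm) | Yaw |
|---|---|---|
| Dispenser lip | (684, 1) | 7° |
| Box | (547, 337) | about 4.5° |
| Cup | post near (425, 5) | about -7.4° |

Base sizes measure 197 x 206, against 200 x 208 given. First I rise and travel above the shutter grip.

>>> jog_arm --pt "0 0 -0.06 0" --pt "-0.02 0.01 -0.115 -5" --pt "-0.08 0.05 -0.115 -15" --pt "-0.13 0.09 -0.115 -25" --pt "-0.18 0.125 -0.115 -35" --pt "-0.23 0.16 -0.115 -45" --pt "-0.28 0.2 -0.115 -55" --pt "-0.33 0.23 -0.115 -65" --pt "-0.38 0.265 -0.115 -75" --pt "-0.43 0.3 -0.115 -80.5" --hand 1

```text
clock: 1.4
position: [504.0, -188.9, 362.8]
ee_rot: [0.75, -0.661, -0.001, -0.0]
contact_force: [1.0, -0.2, 0.2]
gripper_width: 85.5
```

Run:
```python
from h import *
im,s=grab("wrist","w1");print(s["clock"],s["position"],s["ee_rot"],s["joints"])
Rm=R.from_quat(s["ee_rot"]).as_matrix();print(Rm)
print(totool(np.array([649,-2,350])-s["position"],s))
im,s=grab("top","t1")
```

```text
1.4 [ 504.0336055  -188.94524156  362.8495761 ] [ 7.50454855e-01 -6.60921118e-01 -7.95354852e-04 -3.93107884e-04] [-0.05811501  0.17611718  0.0022768  -0.00162369 -1.39772449  0.18509985]
[[ 1.26365287e-01 -9.91983548e-01 -6.74129216e-04]
 [-9.91982298e-01 -1.26366243e-01  1.64135308e-03]
 [-1.71338242e-03  4.61314196e-04 -9.99998426e-01]]
[-0.16710563 -0.16743377  0.01305867]
```

View pics/w1.png

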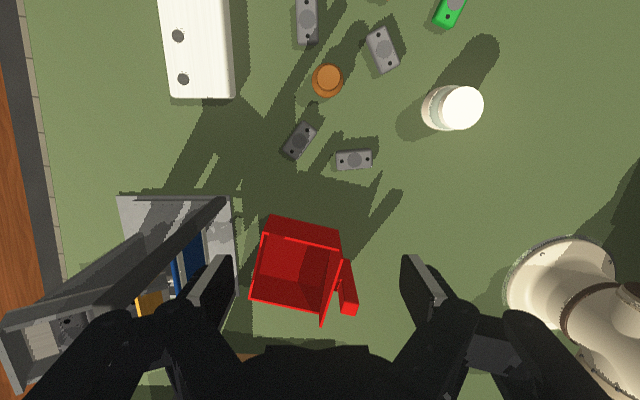

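The wrist view shows A (300,140), B (353,160), C (383,50) and D (306,20) around the die at (328,80), and the cup at (300,265). Next I move above the grip block.

>>> jog_arm --pt "-0.04 -0.04 0 0" --pt "-0.08 -0.08 0 0" --pt "-0.12 -0.12 0 0.5" --pt "-0.16 -0.16 0 0.5" --pt "-0.167 -0.167 0 0.5" --pt "-0.167 -0.167 0 0.5"

```text
clock: 2.25
position: [649.8, 0.6, 361.1]
ee_rot: [0.749, -0.663, -0.002, 0.0]
contact_force: [-0.3, -0.8, -0.4]
gripper_width: 85.5
```

Run:
```python
from h import *
im,s=grab("wrist","w2");print(s["clock"],s["position"],R.from_quat(s["ee_rot"]).as_matrix().round(3))
for n in [(649,-2,239),(684,1,150)]: print(proj("wrist",n,s))
```

```text
2.25 [6.49757798e+02 6.20622272e-01 3.61081568e+02] [[ 0.122 -0.993 -0.003]
 [-0.993 -0.122  0.002]
 [-0.003  0.003 -1.   ]]
[317.39684448 196.84449264]
[287.60236113 174.37001098]
```

View pics/w2.png

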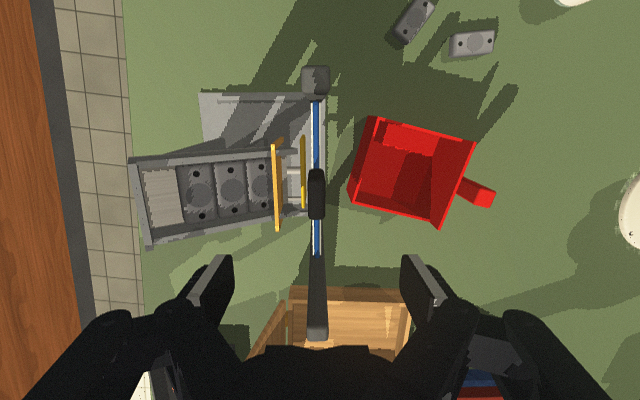

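The block is at (316,195), where predicted, and the shutter line is vertical between the fingers. Next I descend and grip.

>>> jog_arm --pt "0 0 0.04 0" --pt "0 0 0.08 0" --pt "0 0 0.11 0" --pt "0 0 0.13 0" --pt "0 0 0.137 0" --pt "0 0 0.137 0"

```text
clock: 3.05
position: [648.8, -0.9, 225.5]
ee_rot: [0.748, -0.663, -0.001, -0.0]
contact_force: [0.6, 0.1, 0.2]
gripper_width: 85.3
```

>>> jog_arm --pt "0 0 0 0" --pt "0 0 0 0" --pt "0 0 0 0" --pt "0 0 0 0" --pt "0 0 0 0" --pt "0 0 0 0" --hand -1

```text
clock: 3.8
position: [649.8, -0.6, 225.9]
ee_rot: [0.749, -0.663, -0.0, -0.001]
contact_force: [4.5, 0.4, 0.5]
gripper_width: 15.3
```

Gripped at 15.3 mm against a 16 mm block. Now I raise it 110 mm.

>>> jog_arm --pt "0 0 -0.02 0" --pt "0 0 -0.04 0" --pt "0 0 -0.06 0" --pt "0 0 -0.08 0" --pt "0 0 -0.095 0" --pt "0 0 -0.105 0" --pt "0 0 -0.11 0" --pt "0 0 -0.112 0" --pt "0 0 -0.112 0" --pt "0 0 -0.112 0"

```text
clock: 5.05
position: [649.8, -0.6, 333.6]
ee_rot: [0.748, -0.663, -0.002, 0.0]
contact_force: [7.1, -2.2, -14.4]
gripper_width: 15.1
```

>>> jog_arm --pt "0 0 0 0" --pt "0 0 0 0" --pt "0 0 0 0" --pt "0 0 0 0" --pt "0 0 0 0" --hand 1

```text
clock: 5.68
position: [649.7, -0.6, 334.0]
ee_rot: [0.748, -0.663, -0.002, -0.0]
contact_force: [-0.3, 0.4, -0.3]
gripper_width: 85.7
```

The shutter has risen about 108 mm to its stop. Now I rise clear, then retreat to above the cup post, turning 104°.

>>> jog_arm --pt "0 0 -0.05 0" --pt "0 0.02 -0.055 10" --pt "-0.01 0.07 -0.055 20" --pt "-0.015 0.12 -0.05 31" --pt "-0.02 0.16 -0.03 42" --pt "-0.03 0.19 0 52" --pt "-0.03 0.21 0.02 63" --pt "-0.03 0.223 0.034 74" --pt "-0.03 0.223 0.034 84" --pt "-0.03 0.223 0.034 95"

```text
clock: 6.92
position: [424.3, 2.4, 301.1]
ee_rot: [-0.016, 1.0, 0.002, -0.001]
contact_force: [0.4, -0.7, -0.3]
gripper_width: 85.4
```

Run:
```python
from h import *
im,s=grab("wrist","w3");print(s["clock"],s["position"],R.from_quat(s["ee_rot"]).as_matrix().round(3),s["joints"])
im,_=grab("scene","s3");
print(proj("wrist",(425,4,135),s))
```

```text
6.925 [424.28550736   2.4379007  301.10165842] [[-0.999 -0.032 -0.003]
 [-0.032  0.999  0.003]
 [ 0.003  0.003 -1.   ]] [ 0.38912827 -0.00479257 -0.35086031 -0.00411837 -1.22605536 -1.92688925]
[317.1509167 188.6963933]
```

View pics/w3.png

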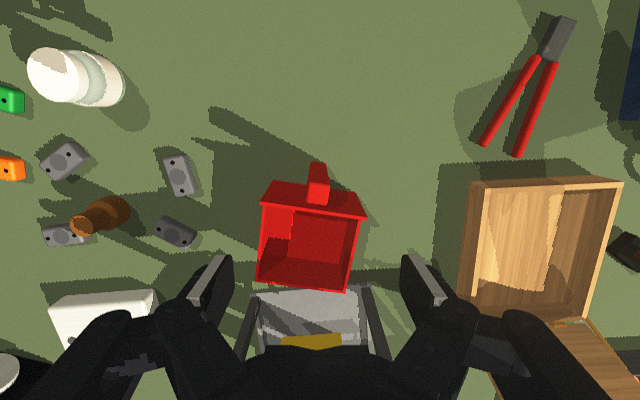

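View pics/s3.png

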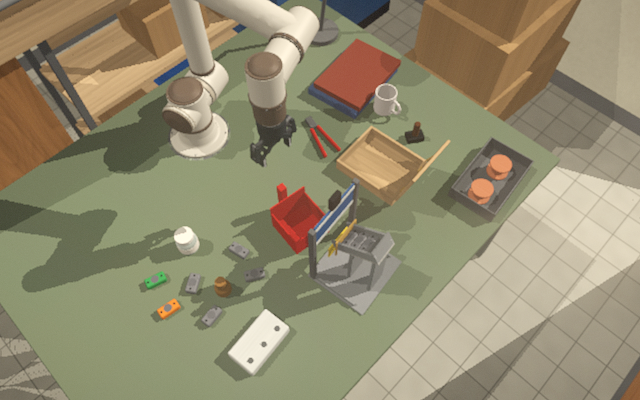

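Run:
```python
from h import *
im=cv2.imread("pics/w3.png");crop(im,"w3c",240,150,380,300,5)
```

```text
(no output)
```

View pics/w3c.png

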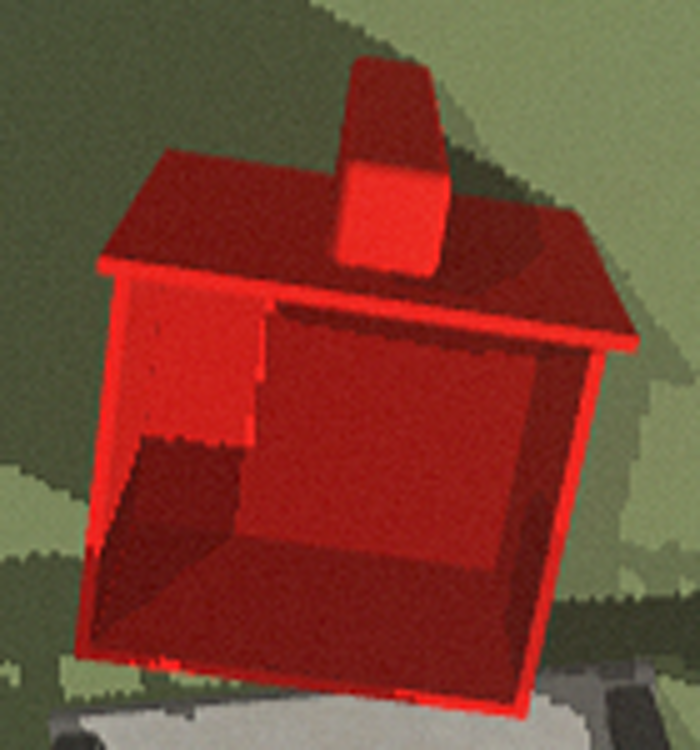

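Run:
```python
from h import *
from types import SimpleNamespace
s=dict(position=np.array([424.28550736,2.4379007,301.10165842]),ee_rot=R.from_matrix([[-0.999,-0.032,-0.003],[-0.032,0.999,0.003],[0.003,0.003,-1.]]).as_quat())
C=lambda u,v:(240+u/5,150+v/5)
P=onz("wrist",C(393,220),135,s);print("post",P)
ts=[onz("wrist",C(*p),135,s) for p in [(345,165),(450,178),(437,275),(335,262)]];print(np.round(ts,1))
b=[onz("wrist",C(*p),110,s) for p in [(102,265),(637,345)]];f=[onz("wrist",C(*p),80,s) for p in [(78,655),(527,717)]]
print(np.round(b,1),np.round(f,1))
for d in (b[1]-b[0],f[1]-f[0]): print(np.linalg.norm(d),np.degrees(np.arctan2(d[1],d[0]))-90)
m=(f[0]+f[1])/2-P;print(np.degrees(np.arctan2(m[1],m[0])),np.linalg.norm(m[:2]))
```

```text
post [430.71309703   5.70628332 135.        ]
[[419.   -4.8 135. ]
 [421.1  17.4 135. ]
 [442.7  15.6 135. ]
 [440.5  -6.4 135. ]]
[[450.9 -61.2 110. ]
 [466.8  65.  110. ]] [[575.2 -76.7  80. ]
 [591.5  49.6  80. ]]
127.20434844842056 -7.212551803775256
127.39256882976971 -7.3400911527804595
-7.1955728989407906 153.83068717330025
```

The cup fit is consistent: yaw -7.25°, post at (430.7, 5.7), and 153.8 mm from post to front wall against 154 expected. Next I descend and grip.

>>> jog_arm --pt "-0.0065 0.003 0.04 9" --pt "-0.0065 0.003 0.09 9" --pt "-0.0065 0.003 0.13 9" --pt "-0.0065 0.003 0.16 9" --pt "-0.0065 0.003 0.18 9" --pt "-0.0065 0.003 0.187 9" --pt "-0.0065 0.003 0.187 9"

```text
clock: 7.9
position: [430.6, 6.4, 114.3]
ee_rot: [0.059, 0.998, 0.001, -0.001]
contact_force: [0.4, 0.8, 0.6]
gripper_width: 85.1
```

>>> jog_arm --pt "0 0 0 0" --pt "0 0 0 0" --pt "0 0 0 0" --pt "0 0 0 0" --pt "0 0 0 0" --pt "0 0 0 0" --hand -1

```text
clock: 8.65
position: [430.9, 6.5, 114.8]
ee_rot: [0.059, 0.998, 0.001, -0.001]
contact_force: [-1.0, 0.6, 6.7]
gripper_width: 23.4
```

Run:
```python
from h import *
im,s=grab("wrist","w4");print(s["clock"],s["position"],R.from_quat(s["ee_rot"]).as_matrix().round(3),s["joints"])
```

```text
8.65 [430.94757758   6.47932225 114.81030304] [[-0.993  0.117 -0.002]
 [ 0.117  0.993  0.003]
 [ 0.002  0.003 -1.   ]] [ 0.39240418  0.21794626 -0.62910299 -0.00529863 -0.72430875 -2.07642166]
```

View pics/w4.png

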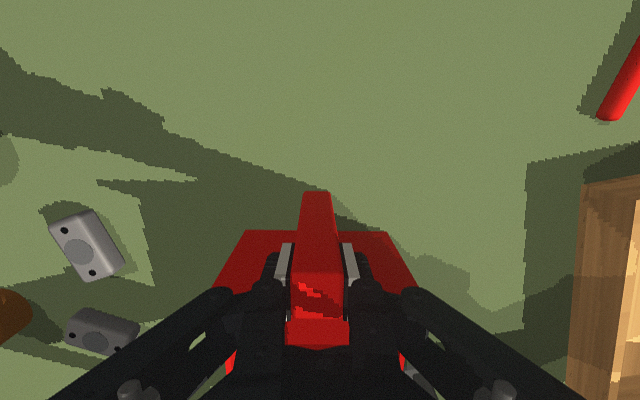

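The cup is gripped at 23.4 mm. Now I lift it and align it with the dispenser axis: cup at z about 47, TCP at dispenser x = -220.

>>> jog_arm --pt "0 0 -0.02 0" --pt "0 0 -0.047 0" --pt "-0.01 -0.01 -0.047 -4" --pt "-0.02 -0.02 -0.047 -8" --pt "-0.03 -0.0277 -0.047 -12" --pt "-0.0385 -0.0277 -0.047 -14.3" --pt "-0.0385 -0.0277 -0.047 -14.3"

```text
clock: 9.57
position: [465.9, -25.8, 160.9]
ee_rot: [-0.066, 0.998, 0.002, -0.002]
contact_force: [0.2, 0.4, -0.7]
gripper_width: 23.4
```

Run:
```python
from h import *
s=read_state();Rm=R.from_quat(s["ee_rot"]).as_matrix();print(s["clock"],s["position"],Rm.round(3),s["contact_force"])
im,_=grab("scene","s5");crop(im,"s5c",265,150,405,300,5)
im,_=grab("top","t5");crop(im,"t5c",298,112,368,240,6)
```

```text
9.575 [465.8826448  -25.81674186 160.92136578] [[-0.991 -0.131 -0.003]
 [-0.131  0.991  0.003]
 [ 0.003  0.003 -1.   ]] [ 0.2067667   0.38566028 -0.73052346]
```

View pics/s5c.png

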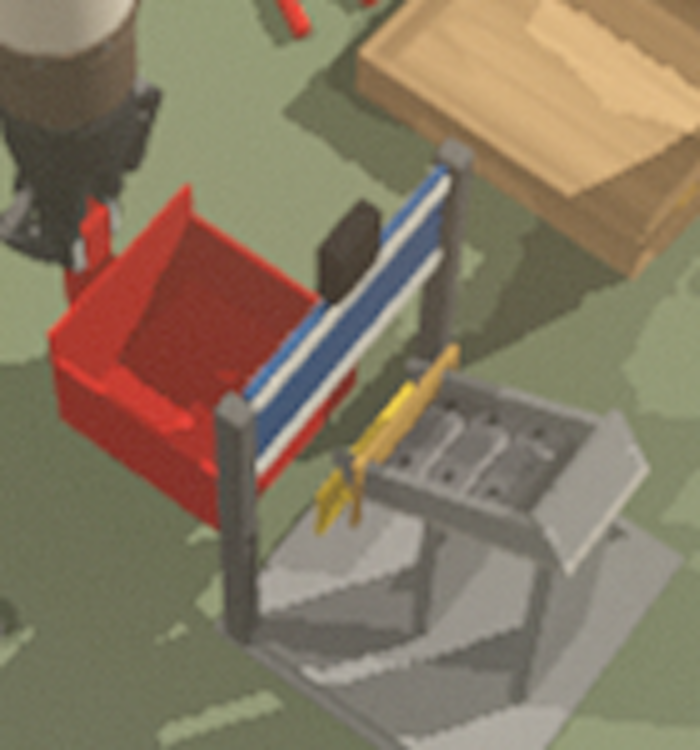

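View pics/t5c.png

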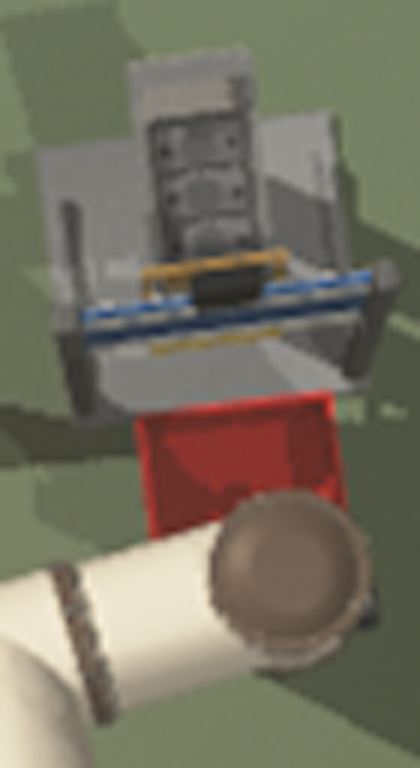

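Run:
```python
from h import *
T=lambda u,v:(298+u/6,112+v/6);S=lambda u,v:(265+u/5,150+v/5)
f=[onz("top",T(*p),126).round(1) for p in [(136,420),(333,397)]];print("cup front",f,(f[0]+f[1])/2)
p=[onz("top",T(*p),132).round(1) for p in [(150,352),(284,333)]];print("paddle",p,(p[0]+p[1])/2)
g=[onz("top",T(*p),180).round(1) for p in [(142,272),(290,255)]];print("gate bar",g)
c=[onz("top",T(*p),240).round(1) for p in [(130,68),(248,52)]];print("chute top end",c,(c[0]+c[1])/2)
print("scene paddle top",[onz("scene",S(*p),132).round(1) for p in [(318,490),(412,385)]])
print("predicted: front mid (618.5,-5.6); paddle mid", np.array([684,1])-20*np.array([.9925,.122]))
print(proj("top",(684-35*.9925+110*0,1-35*.122,349)))
w=cv2.imread("pics/w2.png")
s=dict(position=np.array([649.757798,.620622,361.081568]),ee_rot=R.from_matrix([[.122,-.993,-.003],[-.993,-.122,.002],[-.003,.003,-1]]).as_quat())
crop(w,"w2c",120,60,340,350,2.6)
for y in (95,-95): print(proj("wrist",np.array([684,1,300])+[-35*.9925-y*.122,-35*.122+y*.9925,0],s))
```

```text
cup front [array([604.8,  52.1, 126. ]), array([618.8, -75.7, 126. ])] [611.8 -11.8 126. ]
paddle [array([648.4,  42.6, 132. ]), array([660.1, -44.3, 132. ])] [654.25  -0.85 132.  ]
gate bar [array([690.5,  47. , 180. ]), array([700.6, -46.7, 180. ])]
chute top end [array([805.1,  52.9, 240. ]), array([814.4, -19.8, 240. ])] [809.75  16.55 240.  ]
scene paddle top [array([669.8, -40.2, 132. ]), array([662.2,  45.1, 132. ])]
predicted: front mid (618.5,-5.6); paddle mid [664.15  -1.44]
[335.97186672 158.09419768]
[316.9353902  330.78216315]
[317.01304614  73.0650367 ]
```

View pics/w2c.png

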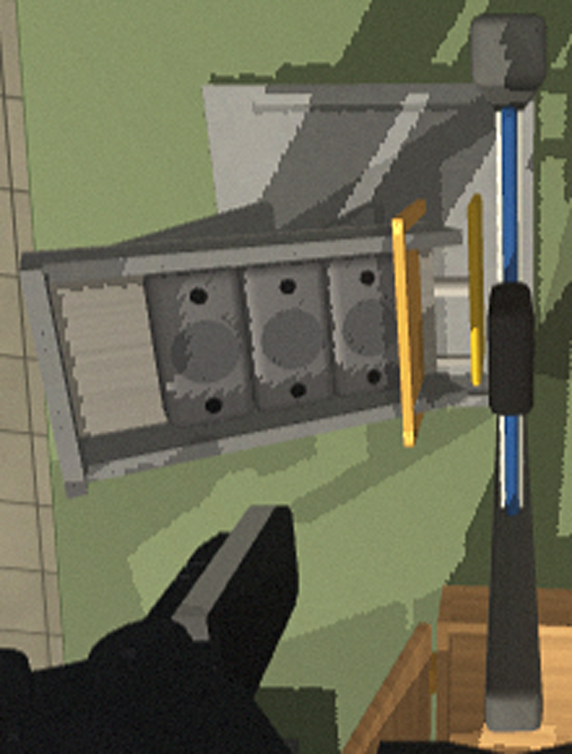

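The post tops and paddle lie 3–4 mm further to +y than assumed. I shift the cup 4 mm in y and advance to just before the paddle.

>>> jog_arm --pt "0 0.004 0 0" --pt "-0.01 0.004 0 0.3" --pt "-0.02 0.004 0 0.3" --pt "-0.03 0.004 0 0.3" --pt "-0.04 0.004 0 0.3" --pt "-0.04 0.004 0 0.3"

```text
clock: 10.42
position: [505.3, -16.4, 160.8]
ee_rot: [-0.063, 0.998, 0.002, -0.002]
contact_force: [-0.6, -0.3, -0.7]
gripper_width: 23.6
```

Run:
```python
from h import *
s=read_state();Rm=R.from_quat(s["ee_rot"]).as_matrix();print(s["clock"],s["position"],Rm.round(3),s["contact_force"])
im,_=grab("scene","s6");crop(im,"s6c",265,150,405,300,5)
im,_=grab("top","t6");crop(im,"t6c",298,112,368,240,6)
```

```text
10.425 [505.3153272  -16.38204134 160.75738766] [[-0.992 -0.126 -0.003]
 [-0.126  0.992  0.003]
 [ 0.003  0.003 -1.   ]] [-0.64292536 -0.32016596 -0.68015171]
```

View pics/s6c.png

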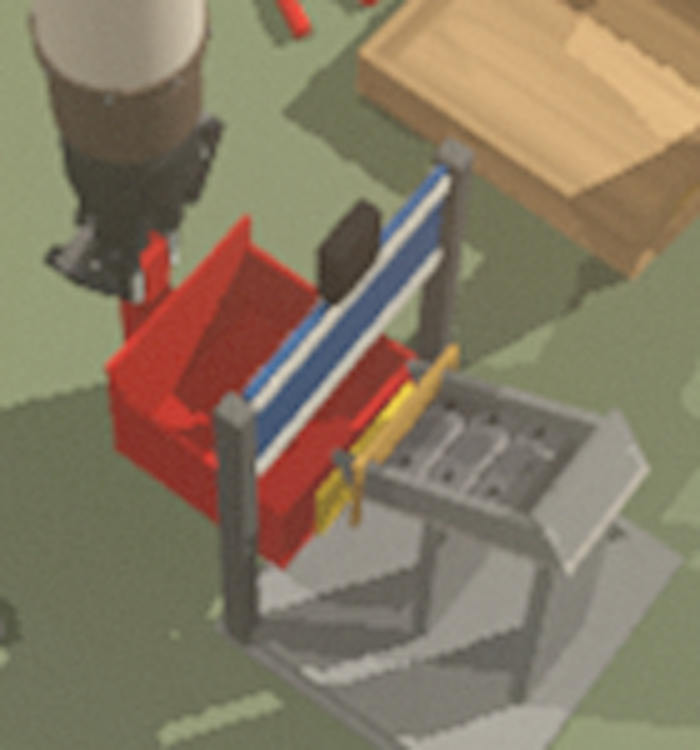

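View pics/t6c.png

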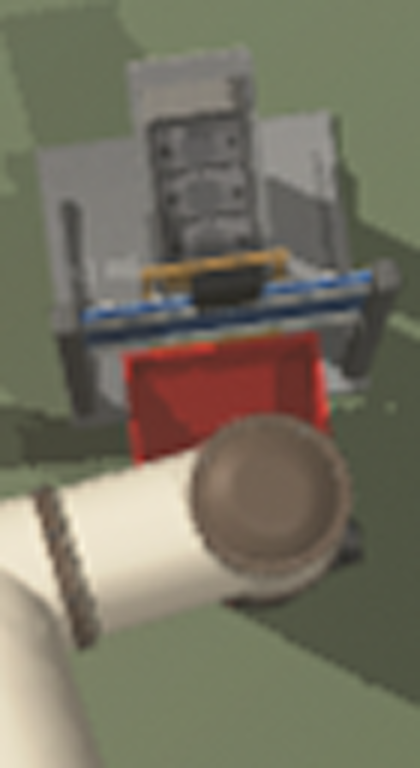

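The cup sits just in front of the paddle and laterally within about 3 mm. Now I push it back.

>>> jog_arm --pt "-0.01 0 0 0" --pt "-0.02 0 0 0" --pt "-0.028 0 0 0" --pt "-0.034 0 0 0" --pt "-0.038 0 0 0" --pt "-0.038 0 0 0" --pt "-0.038 0 0 0" --pt "-0.038 0 0 0"

```text
clock: 11.52
position: [541.4, -11.9, 160.1]
ee_rot: [-0.063, 0.998, 0.002, -0.003]
contact_force: [-2.2, -0.6, -2.8]
gripper_width: 23.5
```

Run:
```python
from h import *
s=read_state();Rm=R.from_quat(s["ee_rot"]).as_matrix();print(s["clock"],s["position"],Rm.round(3),s["contact_force"],s["gripper_width"])
im,_=grab("scene","s7");crop(im,"s7c",265,150,405,300,5)
```

```text
11.525 [541.39680494 -11.89225737 160.0562727 ] [[-0.992 -0.125 -0.006]
 [-0.125  0.992  0.003]
 [ 0.005  0.003 -1.   ]] [-2.18224959 -0.55415014 -2.81721231] 23.453149354781694
```

View pics/s7c.png

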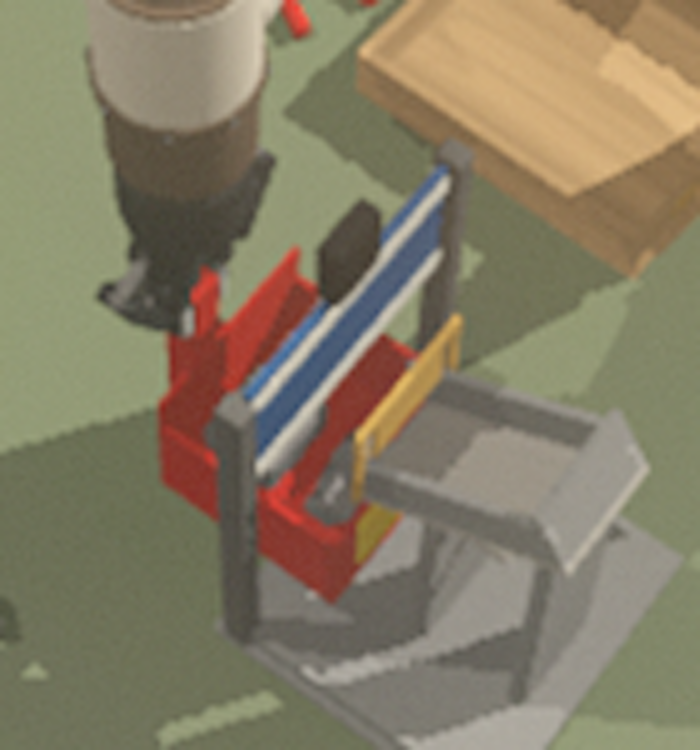

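>>> jog_arm --pt "0 0 0 0" --pt "0 0 0 0" --pt "0 0 0 0" --pt "0 0 0 0"

```text
clock: 12.08
position: [541.5, -11.9, 160.2]
ee_rot: [-0.063, 0.998, 0.002, -0.003]
contact_force: [-1.9, 0.2, -3.2]
gripper_width: 23.3
```

Run:
```python
from h import *
im,_=grab("scene","s8");crop(im,"s8c",290,190,370,280,8)
im,s=grab("wrist","w8")
im,_=grab("top","t8");crop(im,"t8c",298,112,368,240,6)
```

```text
(no output)
```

View pics/s8c.png

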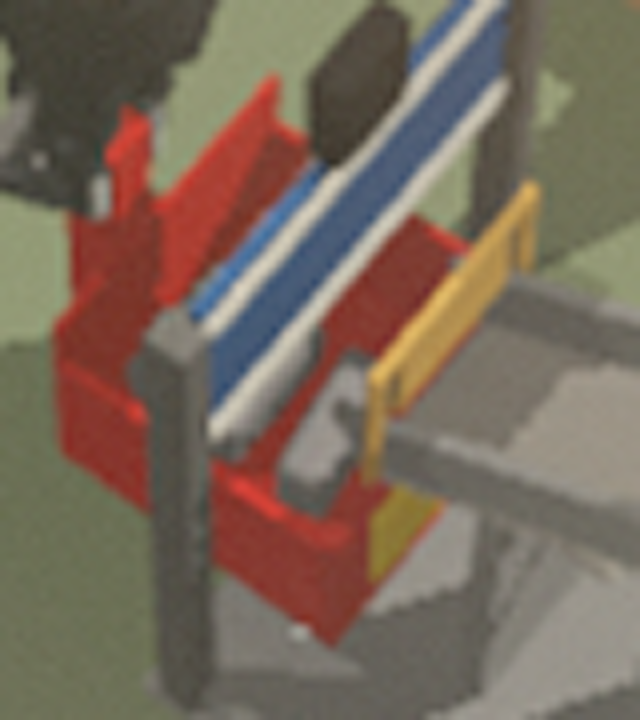

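View pics/w8.png

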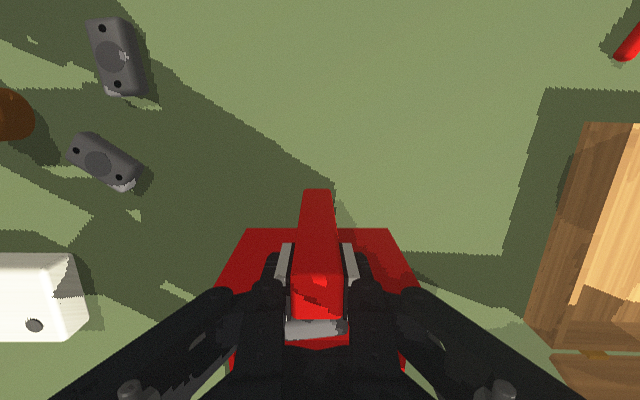

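View pics/t8c.png

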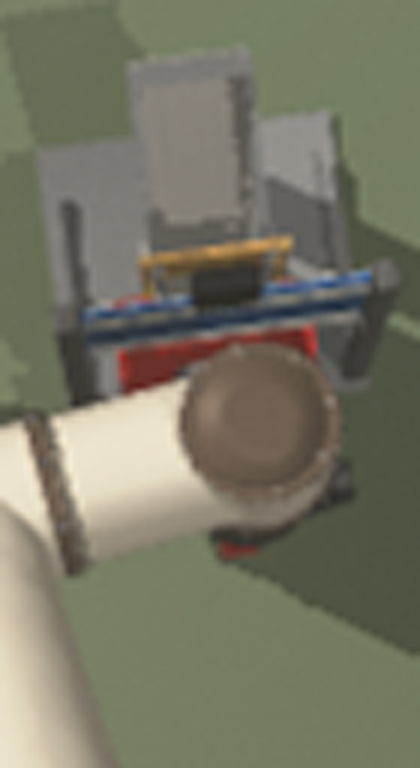

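The chute is empty. Two seals show in the cup at (270,400) and (325,430) in the crop, and the third shows behind the post in the wrist view at (317,327). I lower a little for clearance and back out straight.

>>> jog_arm --pt "0 0 0.005 0" --pt "0 0 0.01 0" --pt "0.005 0 0.012 0" --pt "0.012 0 0.012 0" --pt "0.02 0 0.012 0" --pt "0.03 0 0.012 0" --pt "0.04 0 0.012 0" --pt "0.055 0 0.012 0" --pt "0.07 0 0.012 0" --pt "0.085 0 0.012 0"

```text
clock: 13.48
position: [456.1, -22.6, 148.7]
ee_rot: [-0.063, 0.998, 0.002, -0.002]
contact_force: [1.0, -0.2, -1.7]
gripper_width: 23.6
```

>>> jog_arm --pt "0.02 0 0 0" --pt "0.04 0 0 0" --pt "0.06 0 -0.01 0" --pt "0.07 0 -0.015 0" --pt "0.07 0 -0.015 0"

```text
clock: 14.1
position: [386.6, -31.4, 164.6]
ee_rot: [-0.063, 0.998, 0.002, -0.001]
contact_force: [-0.2, 0.3, -1.9]
gripper_width: 23.7
```

Run:
```python
from h import *
s=read_state();Rm=R.from_quat(s["ee_rot"]).as_matrix();print(s["clock"],s["position"],Rm.round(3),s["contact_force"],s["gripper_width"],s["joints"])
im,_=grab("scene","s9");crop(im,"s9c",250,150,390,270,5)
```

```text
14.1 [386.59394895 -31.41242932 164.63398659] [[-0.992 -0.126 -0.003]
 [-0.126  0.992  0.003]
 [ 0.002  0.004 -1.   ]] [-0.2013614   0.30009211 -1.93594026] 23.65535480259989 [ 0.34017896  0.0672504  -0.65301364 -0.00565984 -0.85212039 -1.78103601]
```

View pics/s9c.png

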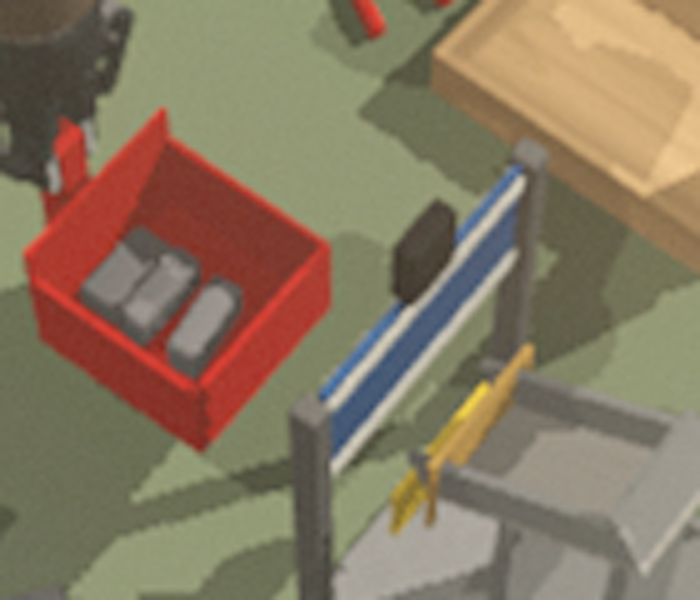

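All three seals sit in the cup at (120,270), (160,300) and (205,330) in the crop. I check the box corners against the earlier wrist picture w3.

Run:
```python
from h import *
im=cv2.imread("pics/w3.png");crop(im,"w3b",440,150,640,350,3.5)
```

```text
(no output)
```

View pics/w3b.png

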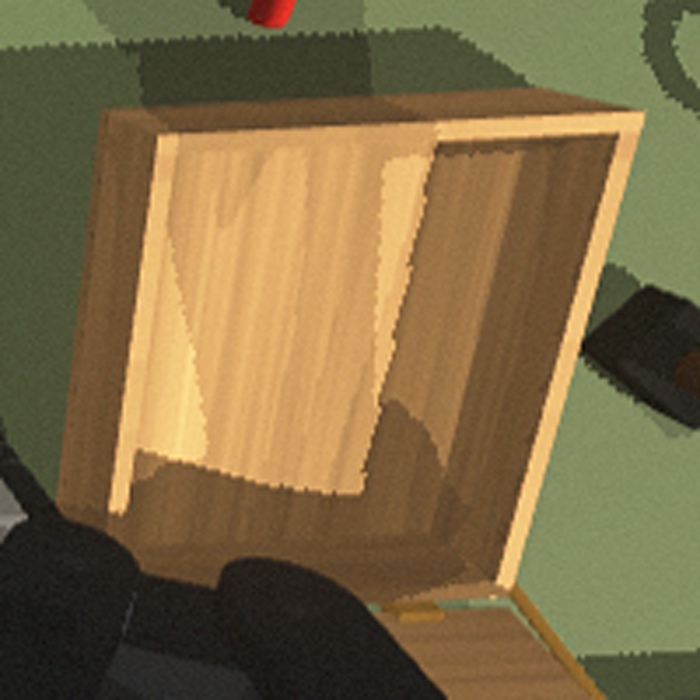

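Run:
```python
from h import *
s=dict(position=np.array([424.28550736,2.4379007,301.10165842]),ee_rot=R.from_matrix([[-0.999,-0.032,-0.003],[-0.032,0.999,0.003],[0.003,0.003,-1.]]).as_quat())
C=lambda u,v:(440+u/3.5,150+v/3.5)
c=[onz("wrist",C(*p),45,s) for p in [(157,135),(645,112),(497,600)]];print(np.round(c,1))
d=c[1]-c[0];print(np.linalg.norm(d),np.degrees(np.arctan2(d[1],d[0]))-90)
d=c[2]-c[1];print(np.linalg.norm(d),np.degrees(np.arctan2(d[1],d[0])));print((c[0]+c[2])/2)
```

```text
[[441.5 236.6  45. ]
 [426.2 426.2  45. ]
 [657.  439.9  45. ]]
190.13069565573028 4.610651808415312
231.26895648088788 3.4188182811810592
[549.25870002 338.29259341  45.        ]
```

Box sizes check at 190.1 x 231.3, with centre (549,338) and yaw about 4.3°. Now I carry the cup there.

>>> jog_arm --pt "0 0.02 -0.03 0" --pt "-0.01 0.07 -0.04 0.5" --pt "-0.03 0.12 -0.04 1" --pt "-0.05 0.17 -0.04 1.5" --pt "-0.07 0.22 -0.04 2" --pt "-0.09 0.265 -0.04 2.5" --pt "-0.115 0.31 -0.04 2.8" --pt "-0.13 0.34 -0.04 2.8" --pt "-0.137 0.35 -0.04 2.8" --pt "-0.137 0.35 -0.04 2.8"

```text
clock: 15.4
position: [479.2, 333.2, 204.2]
ee_rot: [-0.039, 0.999, 0.001, -0.002]
contact_force: [-0.2, -0.8, -3.0]
gripper_width: 23.3
```

Run:
```python
from h import *
s=read_state();Rm=R.from_quat(s["ee_rot"]).as_matrix();print(s["clock"],s["position"],Rm.round(3),s["contact_force"],s["gripper_width"],s["joints"])
print(totool(np.array([478,332.6,0])-s["position"],s))
im,_=grab("scene","s10");crop(im,"s10c",310,90,470,220,4.5)
im,_=grab("top","t10");crop(im,"t10c",200,130,290,240,6)
```

```text
15.4 [479.24638022 333.17513665 204.21811786] [[-0.997 -0.077 -0.004]
 [-0.077  0.997  0.002]
 [ 0.004  0.002 -1.   ]] [-0.23359131 -0.76546341 -2.97135552] 23.29847557369853 [ 0.88247787  0.35080142 -0.15789653 -0.00535764 -1.06335208 -2.37333401]
[ 0.00042112 -0.00095614  0.20422006]
```

View pics/s10c.png

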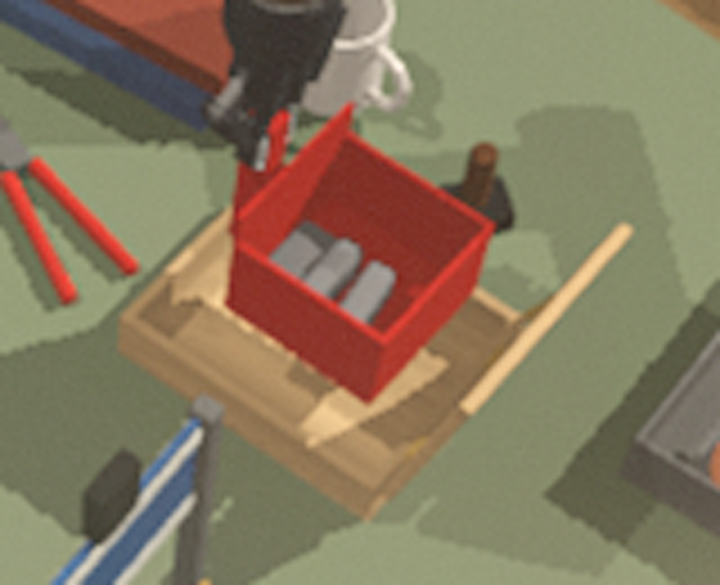

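View pics/t10c.png

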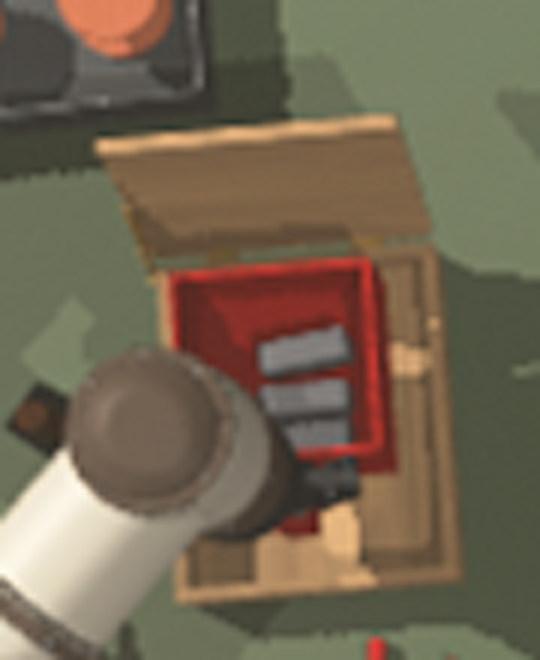

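>>> jog_arm --pt "0 -0.001 0.02 0" --pt "0 -0.001 0.04 0" --pt "0 -0.001 0.055 0" --pt "0 -0.001 0.068 0" --pt "0 -0.001 0.075 0" --pt "0 -0.001 0.079 0" --pt "0 -0.001 0.081 0" --pt "0 -0.001 0.081 0"

```text
clock: 16.5
position: [479.1, 331.6, 125.0]
ee_rot: [-0.038, 0.999, 0.002, -0.001]
contact_force: [-1.2, 0.3, 3.0]
gripper_width: 23.3
```

The cup touched down: Fz went from -3 to +3. I release and rise.

>>> jog_arm --pt "0 0 0 0" --pt "0 0 0 0" --pt "0 0 0 0" --pt "0 0 0 0" --pt "0 0 -0.02 0" --pt "0 0 -0.06 0" --pt "0 0 -0.12 0" --pt "0 0 -0.17 0" --pt "0 0 -0.2 0" --pt "0 0 -0.2 0" --hand 1

```text
clock: 17.75
position: [480.4, 331.6, 328.3]
ee_rot: [-0.039, 0.999, 0.004, 0.001]
contact_force: [-0.5, 0.5, -0.4]
gripper_width: 85.2
```

Run:
```python
from h import *
im,s=grab("wrist","w11");Rm=R.from_quat(s["ee_rot"]).as_matrix();print(s["clock"],s["position"],Rm.round(4).tolist(),s["contact_force"],s["gripper_width"],s["joints"])
im,_=grab("scene","s11")
```

```text
17.75 [480.37760837 331.56599786 328.25516457] [[-0.997, -0.077, 0.0023], [-0.0769, 0.997, 0.008], [-0.0029, 0.0078, -1.0]] [-0.47847078  0.51056467 -0.42434326] 85.1806471875603 [ 0.87976072  0.26677436  0.03708625 -0.0034651  -1.33346456 -2.37271973]
```

View pics/w11.png

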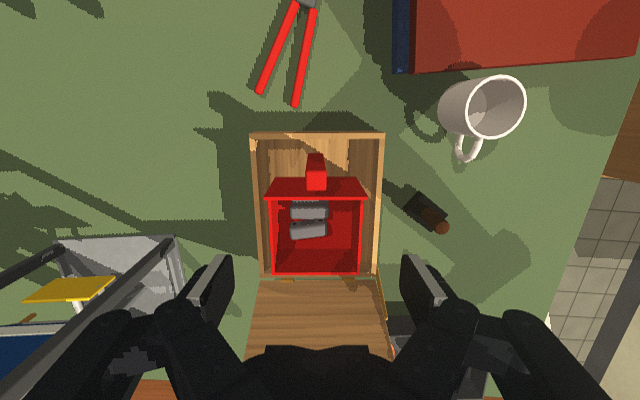

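View pics/s11.png

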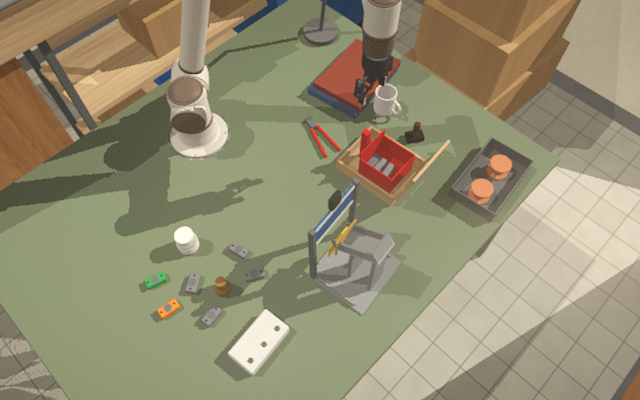

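The cup stands centred in the box and upright, with the seals at (308,212) and (308,230). The shutter is on the way to the loose seals, so I lower it now.

>>> jog_arm --pt "0 -0.02 -0.05 0" --pt "-0.01 -0.05 -0.065 -10" --pt "-0.03 -0.09 -0.065 -20" --pt "-0.05 -0.13 -0.065 -31" --pt "-0.07 -0.17 -0.065 -41" --pt "-0.085 -0.21 -0.065 -52" --pt "-0.1 -0.25 -0.065 -63" --pt "-0.12 -0.29 -0.065 -73" --pt "-0.135 -0.33 -0.065 -84" --pt "-0.143 -0.344 -0.065 -92.5"

```text
clock: 19.1
position: [648.8, -3.7, 385.0]
ee_rot: [0.749, -0.662, -0.004, 0.002]
contact_force: [0.3, -0.4, -1.0]
gripper_width: 85.6
```

Run:
```python
from h import *
im,s=grab("wrist","w12");Rm=R.from_quat(s["ee_rot"]).as_matrix();print(s["clock"],s["position"],Rm.round(3).tolist(),s["joints"])
print(totool(np.array([649.7,-.6,335])-s["position"],s))
```

```text
19.1 [648.75742306  -3.68280382 385.00165966] [[0.123, -0.992, -0.008], [-0.992, -0.123, 0.002], [-0.003, 0.008, -1.0]] [ 0.24130409  0.38039051  0.33591901 -0.00424044 -1.53348475 -0.11813607]
[-0.00277573 -0.00169416  0.04999983]
```

View pics/w12.png

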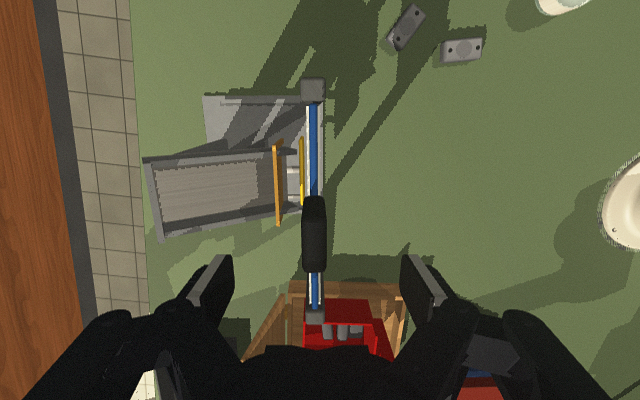

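The raised block at (314,235) is between the fingers. I go down, grip, and lower the shutter.

>>> jog_arm --pt "-0.003 -0.0015 0.02 0" --pt "-0.003 -0.0015 0.04 0" --pt "-0.003 -0.0015 0.05 0" --pt "-0.003 -0.0015 0.05 0"

```text
clock: 19.65
position: [649.7, -0.8, 333.4]
ee_rot: [0.75, -0.662, -0.004, 0.003]
contact_force: [0.4, -0.9, 0.4]
gripper_width: 85.6
```

>>> jog_arm --pt "0 0 0 0" --pt "0 0 0 0" --pt "0 0 0 0" --pt "0 0 0 0" --pt "0 0 0 0" --pt "0 0 0 0" --hand -1

```text
clock: 20.4
position: [650.0, -0.7, 333.8]
ee_rot: [0.75, -0.662, -0.004, 0.003]
contact_force: [-0.6, 0.3, 0.4]
gripper_width: 15.3
```

>>> jog_arm --pt "0 0 0.02 0" --pt "0 0 0.04 0" --pt "0 0 0.06 0" --pt "0 0 0.08 0" --pt "0 0 0.093 0" --pt "0 0 0.102 0" --pt "0 0 0.107 0" --pt "0 0 0.11 0" --pt "0 0 0.111 0" --pt "0 0 0.111 0"

```text
clock: 21.65
position: [649.8, -0.7, 223.9]
ee_rot: [0.75, -0.661, -0.003, 0.002]
contact_force: [5.1, -1.3, 4.1]
gripper_width: 15.0
```

>>> jog_arm --pt "0 0 0.002 0" --pt "0 0 0.004 0" --pt "0 0 0.004 0"

```text
clock: 22.02
position: [649.9, -0.8, 223.8]
ee_rot: [0.75, -0.661, -0.002, 0.001]
contact_force: [-1.4, 0.4, 14.4]
gripper_width: 15.2
```

>>> jog_arm --pt "0 0 -0.003 0" --pt "0 0 -0.003 0" --pt "0 0 -0.003 0" --pt "0 0 -0.003 0" --pt "0 0 -0.02 0" --pt "0 0 -0.06 0" --pt "0 0 -0.11 0" --pt "0 0 -0.15 0" --pt "0 0 -0.17 0" --hand 1

```text
clock: 23.15
position: [650.9, -1.1, 398.6]
ee_rot: [0.75, -0.661, 0.001, -0.001]
contact_force: [0.7, 0.3, -1.2]
gripper_width: 85.0
```

Run:
```python
from h import *
im,s=grab("wrist","w13");Rm=R.from_quat(s["ee_rot"]).as_matrix();print(s["clock"],s["position"],Rm.round(3).tolist(),s["joints"])
im,_=grab("scene","s13");crop(im,"s13c",265,150,405,300,5)
```

```text
23.15 [650.87664956  -1.10281482 398.55356643] [[0.126, -0.992, 0.003], [-0.992, -0.126, 0.001], [-0.001, -0.003, -1.0]] [ 2.46118223e-01  3.77882456e-01  3.62928463e-01 -5.35018728e-04
 -1.55291781e+00 -1.20084888e-01]
```

View pics/s13c.png

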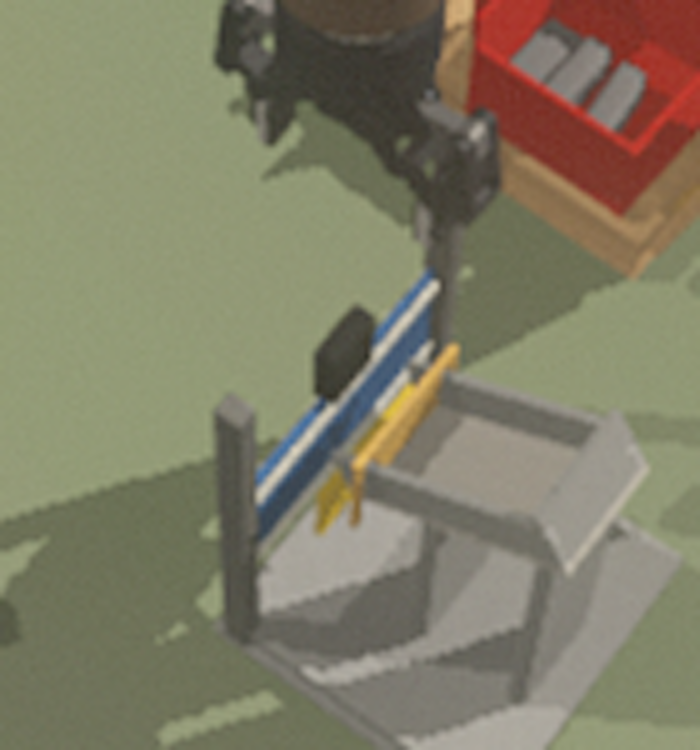

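The shutter is down on its stop: 14 N when pushed and no further movement. Next I view the loose seals from close above.

>>> jog_arm --pt "0.03 0.045 0 0" --pt "0.065 0.09 0 0" --pt "0.1 0.13 0 0" --pt "0.14 0.17 0 0" --pt "0.18 0.2 0.03 0" --pt "0.22 0.2 0.07 0" --pt "0.227 0.2 0.07 0" --pt "0.227 0.2 0.07 0"

```text
clock: 24.25
position: [481.8, -251.7, 327.6]
ee_rot: [0.75, -0.661, 0.001, -0.002]
contact_force: [0.4, -0.0, 0.4]
gripper_width: 85.4
```

Run:
```python
from h import *
im,s=grab("wrist","w14");Rm=R.from_quat(s["ee_rot"]).as_matrix();print(s["clock"],s["position"],Rm.round(4).tolist(),s["joints"])
import pickle;pickle.dump(s,open("s14.pkl","wb"))
```

```text
24.25 [ 481.79677901 -251.69515013  327.55754508] [[0.125, -0.9921, 0.004], [-0.9922, -0.125, 0.0009], [-0.0004, -0.0041, -1.0]] [-0.18388873  0.19680574 -0.05743094 -0.00164594 -1.31277436  0.309674  ]
```

View pics/w14.png

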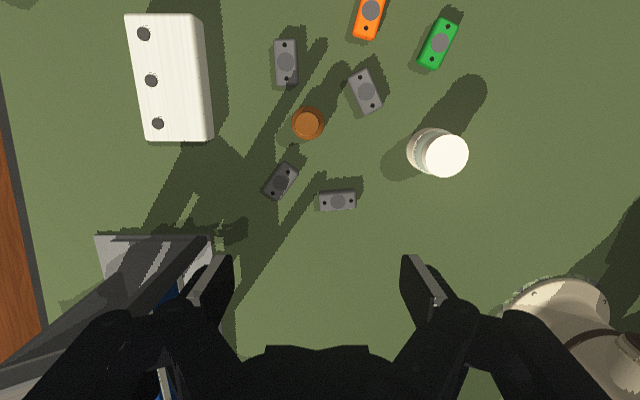

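Run:
```python
from h import *
im=cv2.imread("pics/w14.png");crop(im,"w14c",255,30,395,220,4)
```

```text
(no output)
```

View pics/w14c.png

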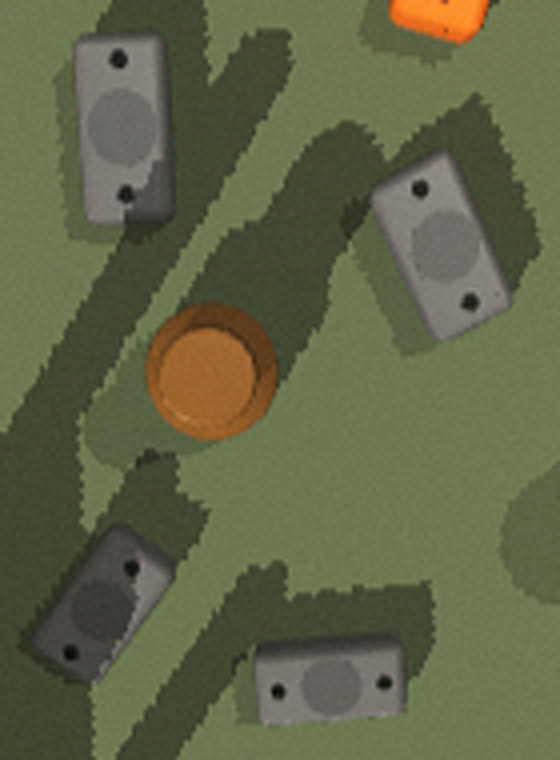

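```bash
cat > seals.py <<'E'
from h import *
import pickle
def pose(a,b,s,z=22):
    p=onz("wrist",a,z,s);q=onz("wrist",b,z,s);d=q-p
    return (p+q)/2,np.degrees(np.arctan2(d[1],d[0]))%180,np.linalg.norm(d)
E
python3 - <<'E'
from seals import *
s=pickle.load(open("s14.pkl","rb"));C=lambda p:(255+p[0]/4,30+p[1]/4)
for n,a,b in [("D",(118,58),(126,193)),("C",(420,188),(470,302)),("A",(132,567),(71,652)),("B",(278,691),(384,682))]:
    c,y,l=pose(C(a),C(b),s);print(n,c.round(1),"yaw long",round(y,1),"hole dist",round(l,1))
print("die",onz("wrist",C((207,378)),70,s).round(1))
Rm=R.from_quat(s["ee_rot"]).as_matrix();print("tool y yaw",np.degrees(np.arctan2(Rm[1,1],Rm[0,1])))
E
```

```text
D [ 542.7 -386.    22. ] yaw long 99.0 hole dist 42.0
C [ 426.2 -362.2   22. ] yaw long 124.7 hole dist 42.3
A [ 535.  -215.7   22. ] yaw long 60.8 hole dist 42.0
B [ 442.2 -196.1   22. ] yaw long 12.3 hole dist 42.0
die [ 502.9 -309.4   70. ]
tool y yaw -172.81696868555147
```

Hole spacing reads 42.0–42.3 mm on all four, so the fit is consistent:

| Item | Position (mm) | Long-axis yaw |
|---|---|---|
| A | (535, -216) | 61° |
| B | (442, -196) | 12° |
| C | (426, -362) | 125° |
| D | (543, -386) | 99° |
| Die | (503, -309) | – |

All four are plain grey and none is coloured. I take B first.

>>> jog_arm --pt "-0.02 0.01 0.02 10" --pt "-0.04 0.02 0.05 20" --pt "-0.06 0.032 0.08 31" --pt "-0.06 0.032 0.11 42" --pt "-0.06 0.032 0.14 53" --pt "-0.06 0.032 0.17 63" --pt "-0.06 0.032 0.2 74" --pt "-0.06 0.032 0.22 84" --pt "-0.06 0.032 0.23 85" --pt "-0.06 0.032 0.23 85"

```text
clock: 25.55
position: [444.8, -195.0, 98.5]
ee_rot: [-0.108, 0.994, -0.0, 0.003]
contact_force: [-0.0, 0.6, 0.3]
gripper_width: 85.6
```

```bash
cat > go.py <<'E'
import sys
from h import *
# usage: go.py x y z toolxyaw
x,y,z,w=map(float,sys.argv[1:5]);s=read_state()
Rm=R.from_quat(s["ee_rot"]).as_matrix();yw=np.degrees(np.arctan2(Rm[1,0],Rm[0,0]))
d=(w-yw+180)%360-180
print("clock",s["clock"],"pos",s["position"].round(1),"yaw",yw.round(1),"tilt",Rm[:2,2].round(3),"w",s["gripper_width"].round(1),"j",s["joints"].round(2))
print("tool delta m",totool(np.array([x,y,z])-s["position"],s).round(4),"turn tool deg",round(-d,1))
E
python3 go.py 442.2 -196.1 20.5 -167.7; python3 -c "
from h import *
grab('wrist','w15')"
```

```text
Traceback (most recent call last):
  File "go.py", line 7, in <module>
    print("clock",s["clock"],"pos",s["position"].round(1),"yaw",yw.round(1),"tilt",Rm[:2,2].round(3),"w",s["gripper_width"].round(1),"j",s["joints"].round(2))
                                                                                                         ^^^^^^^^^^^^^^^^^^^^^^^^
AttributeError: 'float' object has no attribute 'round'
```

View pics/w15.png

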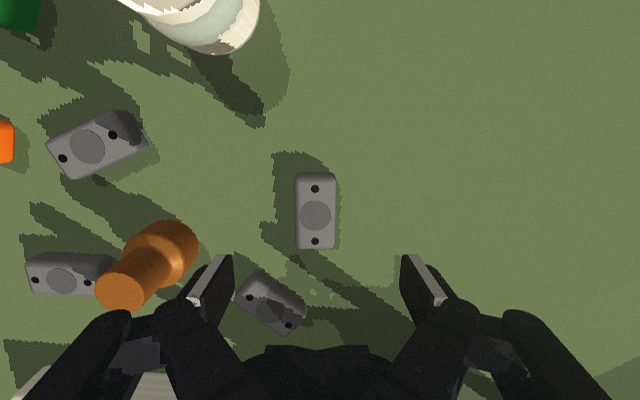

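```bash
sed -i 's/s\["gripper_width"\].round(1)/round(s["gripper_width"],1)/' go.py
python3 - <<'E'
from seals import *
s=read_state();print(pose((315,188.5),(315,241),s))
E
python3 go.py 442.2 -196.1 20.5 -167.7
```

```text
(array([ 444.07391378, -196.23112872,   22.        ]), np.float64(12.320935072141877), np.float64(42.41929534936804))
clock 25.6 pos [ 445.1 -195.2   99. ] yaw -167.6 tilt [0.007 0.   ] w 85.4 j [-0.08  0.32 -0.53 -0.   -0.71 -1.27]
tool delta m [ 0.0036 -0.0002  0.0784] turn tool deg 0.1
```

>>> jog_arm --pt "0.002 0 0.03 0" --pt "0.002 0 0.055 0" --pt "0.002 0 0.07 0" --pt "0.002 0 0.077 0" --pt "0.002 0 0.078 0" --pt "0.002 0 0.078 0"

```text
clock: 26.35
position: [444.3, -195.7, 21.7]
ee_rot: [-0.108, 0.994, -0.0, 0.004]
contact_force: [0.5, -0.2, -0.1]
gripper_width: 85.4
```

>>> jog_arm --pt "0 0 0 0" --pt "0 0 0 0" --pt "0 0 0 0" --pt "0 0 0 0" --pt "0 0 0 0" --hand -1

```text
clock: 26.98
position: [444.8, -195.7, 22.2]
ee_rot: [-0.109, 0.994, -0.001, 0.005]
contact_force: [-0.4, 0.6, 6.3]
gripper_width: 30.4
```

Gripped B. Now I lift it and carry it, in two calls.

>>> jog_arm --pt "0 0 -0.05 0" --pt "0 0 -0.1 0" --pt "-0.01 0.03 -0.15 0" --pt "-0.025 0.075 -0.18 0" --pt "-0.04 0.125 -0.19 1" --pt "-0.055 0.17 -0.19 3" --pt "-0.07 0.215 -0.19 5" --pt "-0.085 0.26 -0.19 7" --pt "-0.095 0.3 -0.19 8" --pt "-0.095 0.3 -0.19 8"

```text
clock: 28.22
position: [470.7, 119.9, 211.7]
ee_rot: [-0.041, 0.999, -0.0, 0.004]
contact_force: [0.3, -0.1, -0.2]
gripper_width: 30.2
```

```bash
python3 go.py 594.9 362.6 190 -175.6
```

```text
clock 28.225 pos [470.7 119.9 211.7] yaw -175.3 tilt [ 0.009 -0.   ] w 30.2 j [ 0.59  0.18 -0.39  0.01 -1.   -2.08]
tool delta m [-0.1434  0.2318  0.0228] turn tool deg 0.3
```

>>> jog_arm --pt "-0.025 0.045 0 0" --pt "-0.055 0.09 0 0" --pt "-0.085 0.14 0 0" --pt "-0.115 0.185 0 0" --pt "-0.14 0.225 0 0" --pt "-0.143 0.232 0.01 0" --pt "-0.143 0.232 0.01 0"

```text
clock: 29.1
position: [593.4, 361.5, 200.2]
ee_rot: [-0.04, 0.999, -0.002, 0.002]
contact_force: [0.0, -0.2, -1.1]
gripper_width: 30.8
```

```bash
python3 go.py 594.9 362.6 98 -175.6;  python3 -c "
from h import *
im,s=grab('wrist','w16')
im,s=grab('scene','s16');crop(im,'s16c',310,90,470,220,4.5)"
```

```text
clock 29.1 pos [593.4 361.5 200.2] yaw -175.4 tilt [ 0.005 -0.003] w 30.8 j [ 0.78  0.53  0.13  0.01 -1.16 -2.27]
tool delta m [-0.0011  0.0013  0.1022] turn tool deg 0.2
```

View pics/w16.png

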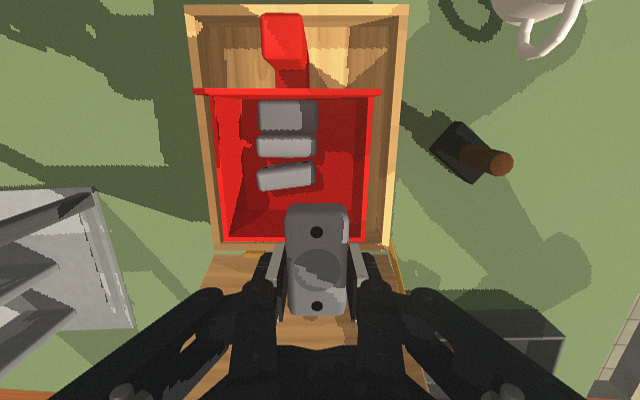

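View pics/s16c.png

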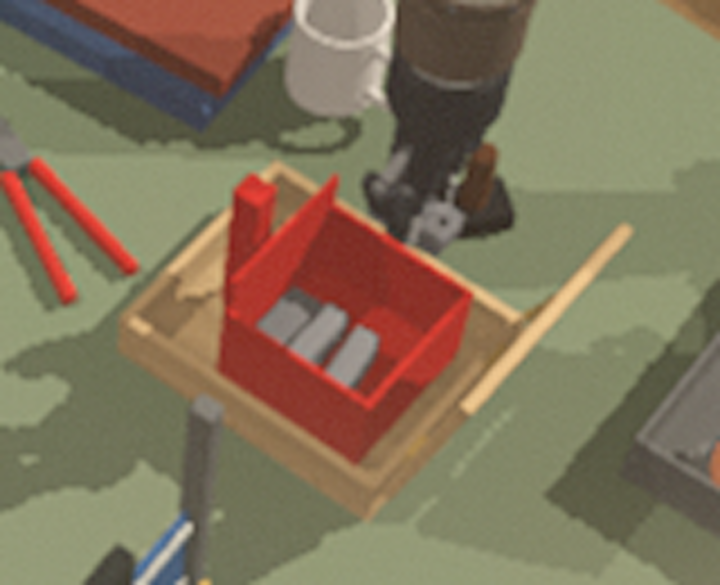

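Run:
```python
from seals import *
s=read_state()
b=[onz("wrist",p,118,s).round(1) for p in [(194,91),(381,93)]];f=[onz("wrist",p,88,s).round(1) for p in [(222,242),(368,242)]]
print(b,np.linalg.norm(b[0]-b[1]),f,np.linalg.norm(f[0]-f[1]),"centre",((b[0]+b[1]+f[0]+f[1])/4)[:2])
print(pose((316,232),(317,307),s,205))
```

```text
[array([511.3, 270.4, 118. ]), array([502.3, 398.5, 118. ])] 128.4157700595998 [array([640.2, 277.3,  88. ]), array([629.1, 411.9,  88. ])] 135.05691392890625 centre [570.725 339.525]
(array([591.58605943, 361.5629944 , 205.        ]), np.float64(5.275007134629412), np.float64(42.08353137930211))
```

The cup centre is confirmed near (570,339). I lower to just inside the rim and open narrowly.

>>> jog_arm --pt "0 -0.001 0.03 0" --pt "0 -0.001 0.06 0" --pt "0 -0.001 0.085 0" --pt "0 -0.001 0.1 0" --pt "0 -0.001 0.105 0" --pt "0 -0.001 0.105 0"

```text
clock: 29.95
position: [595.2, 359.9, 98.2]
ee_rot: [-0.04, 0.999, -0.001, 0.004]
contact_force: [-0.0, -0.0, -0.1]
gripper_width: 30.6
```

>>> jog_arm --pt "0 0 0 0" --pt "0 0 0 0" --pt "0 0 0 0" --pt "0 0 -0.04 0" --pt "0 0 -0.09 0" --pt "0 0 -0.11 0" --pt "0 0 -0.11 0" --hand -0.05

```text
clock: 30.82
position: [594.9, 360.7, 210.7]
ee_rot: [-0.04, 0.999, 0.001, 0.006]
contact_force: [-0.2, 0.0, -0.2]
gripper_width: 40.8
```

```bash
python3 go.py 535 -215.7 250 -119.2;  python3 -c "
from h import *
im,s=grab('wrist','w17');im,s=grab('scene','s17');crop(im,'s17c',310,90,470,220,4.5)"
```

```text
clock 30.825 pos [594.9 360.7 210.7] yaw -175.4 tilt [0.012 0.002] w 40.8 j [ 0.78  0.52  0.14  0.01 -1.17 -2.27]
tool delta m [ 0.1056 -0.5697 -0.0414] turn tool deg -56.2
```

View pics/w17.png

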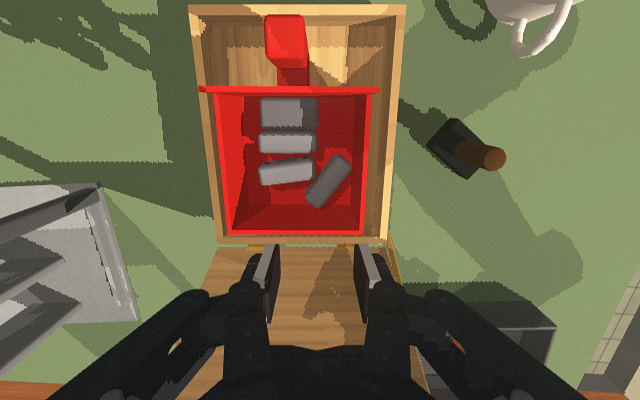

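View pics/s17c.png

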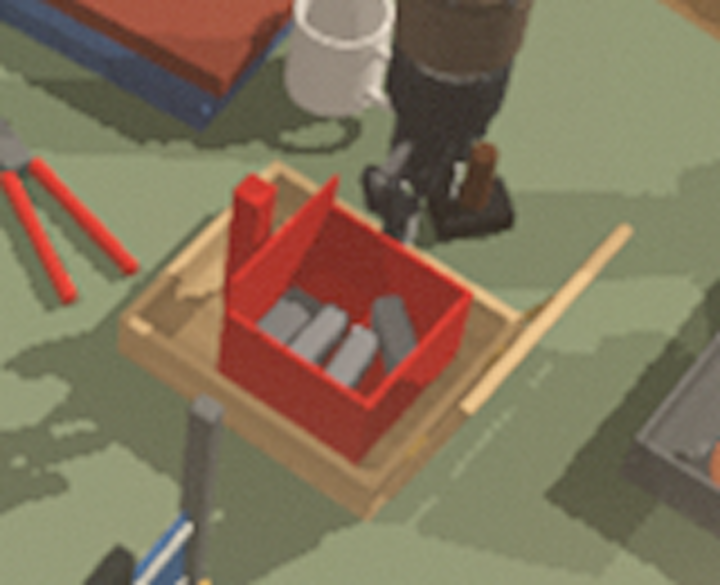

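B lies at (328,181) in the cup. Next is A.

>>> jog_arm --pt "0.03 -0.045 -0.01 0" --pt "0.06 -0.09 -0.01 0" --pt "0.09 -0.14 -0.01 0" --pt "0.12 -0.185 -0.01 0" --pt "0.145 -0.23 -0.01 -8" --pt "0.155 -0.28 -0.01 -17" --pt "0.165 -0.335 -0.01 -27" --pt "0.172 -0.39 -0.01 -37" --pt "0.178 -0.44 0 -47" --pt "0.165 -0.48 0.01 -56" --hand 1

```text
clock: 32.17
position: [465.1, -130.2, 196.4]
ee_rot: [-0.501, 0.865, -0.002, 0.002]
contact_force: [0.2, 1.0, 0.2]
gripper_width: 85.6
```

```bash
python3 go.py 535 -215.7 100 -119.2
```

```text
clock 32.175 pos [ 465.1 -130.2  196.4] yaw -119.9 tilt [ 0.004 -0.001] w 85.6 j [ 0.07  0.19 -0.41  0.   -0.97 -0.59]
tool delta m [ 0.0394 -0.1028  0.0969] turn tool deg -0.7
```

>>> jog_arm --pt "0.015 -0.045 0.02 -0.7" --pt "0.03 -0.08 0.05 -0.7" --pt "0.039 -0.103 0.09 -0.7" --pt "0.039 -0.103 0.097 -0.7" --pt "0.039 -0.103 0.097 -0.7"

```text
clock: 32.8
position: [534.3, -215.1, 98.7]
ee_rot: [-0.506, 0.862, -0.001, 0.0]
contact_force: [1.1, -0.4, 0.3]
gripper_width: 85.3
```

```bash
python3 go.py 535 -215.7 20.5 -119.2;  python3 -c "
from h import *
im,s=grab('wrist','w18');crop(im,'w18c',220,130,420,280,4)"
```

```text
clock 32.8 pos [ 534.3 -215.1   98.7] yaw -119.2 tilt [ 0.001 -0.001] w 85.3 j [-0.1   0.45 -0.31  0.   -0.81 -0.41]
tool delta m [ 0.0001 -0.0008  0.0782] turn tool deg 0.0
```

View pics/w18c.png

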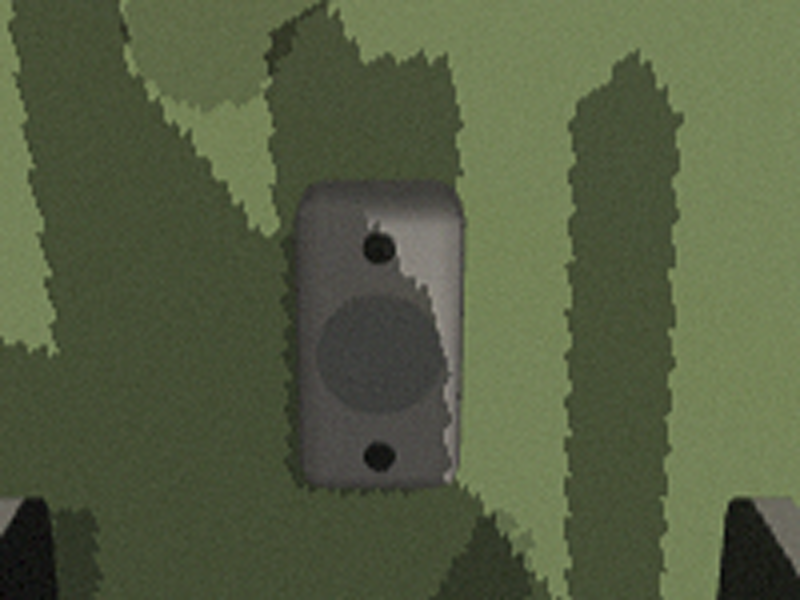

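Seal A is aligned vertically and centred, with its holes at (379,248) and (379,456) in the crop. It is a plain grey seal.

>>> jog_arm --pt "0 0 0.03 0" --pt "0 0 0.055 0" --pt "0 0 0.07 0" --pt "0 0 0.077 0" --pt "0 0 0.078 0" --pt "0 0 0.078 0"

```text
clock: 33.6
position: [536.0, -215.2, 22.9]
ee_rot: [-0.507, 0.862, -0.002, 0.002]
contact_force: [-0.3, -0.4, -0.0]
gripper_width: 85.3
```

>>> jog_arm --pt "0 0 0 0" --pt "0 0 0 0" --pt "0 0 0 0" --pt "0 0 0 0" --pt "0 0 0 0" --hand -1

```text
clock: 34.22
position: [536.5, -215.2, 23.4]
ee_rot: [-0.507, 0.862, -0.003, 0.002]
contact_force: [0.8, 0.0, 3.7]
gripper_width: 30.2
```

```bash
python3 go.py 470 120 210 -175.6
```

```text
clock 34.225 pos [ 536.5 -215.2   23.4] yaw -119.1 tilt [ 0.007 -0.002] w 30.2 j [-0.1   0.56 -0.37  0.   -0.64 -0.41]
tool delta m [-0.2609  0.2198 -0.1878] turn tool deg 56.5
```

>>> jog_arm --pt "0 0 -0.055 0" --pt "-0.005 0 -0.11 0" --pt "-0.03 0.02 -0.16 8" --pt "-0.065 0.05 -0.188 18" --pt "-0.1 0.08 -0.188 28" --pt "-0.14 0.115 -0.188 38" --pt "-0.18 0.15 -0.188 48" --pt "-0.22 0.185 -0.188 56" --pt "-0.26 0.22 -0.188 56.5" --pt "-0.26 0.22 -0.188 56.5"

```text
clock: 35.48
position: [468.5, 122.1, 209.9]
ee_rot: [-0.041, 0.999, -0.001, 0.003]
contact_force: [0.9, 0.1, -0.8]
gripper_width: 30.4
```

```bash
python3 go.py 548 360 200 -175.6
```

```text
clock 35.475 pos [468.5 122.1 209.9] yaw -175.3 tilt [ 0.006 -0.002] w 30.4 j [ 0.59  0.18 -0.39  0.01 -1.   -2.09]
tool delta m [-0.0987  0.2306  0.0099] turn tool deg 0.3
```

>>> jog_arm --pt "-0.02 0.045 0 0" --pt "-0.04 0.09 0 0" --pt "-0.06 0.14 0 0" --pt "-0.075 0.185 0 0" --pt "-0.092 0.225 0 0" --pt "-0.093 0.233 0.01 0" --pt "-0.093 0.233 0.01 0"

```text
clock: 36.35
position: [541.4, 360.7, 197.6]
ee_rot: [-0.041, 0.999, -0.003, 0.001]
contact_force: [-0.1, -0.1, -0.4]
gripper_width: 30.4
```

```bash
python3 go.py 542 362.5 104 -175.6
```

```text
clock 36.35 pos [541.4 360.7 197.6] yaw -175.3 tilt [ 0.002 -0.005] w 30.4 j [ 0.84  0.46  0.    0.01 -1.11 -2.33]
tool delta m [-0.0005  0.0023  0.0936] turn tool deg 0.3
```

>>> jog_arm --pt "0 0.002 0.03 0" --pt "0 0.002 0.06 0" --pt "0 0.002 0.08 0" --pt "0 0.002 0.092 0" --pt "0 0.002 0.094 0" --pt "0 0.002 0.094 0"

```text
clock: 37.1
position: [541.9, 362.1, 104.5]
ee_rot: [-0.041, 0.999, -0.002, 0.002]
contact_force: [-0.4, 0.3, 0.9]
gripper_width: 30.1
```

>>> jog_arm --pt "0 0 0 0" --pt "0 0 0 0" --pt "0 0 0 0" --pt "0 0 -0.04 0" --pt "0 0 -0.09 0" --pt "0 0 -0.11 0" --pt "0 0 -0.11 0" --hand -0.05

```text
clock: 37.98
position: [542.1, 363.3, 216.7]
ee_rot: [-0.041, 0.999, -0.001, 0.003]
contact_force: [-0.2, 0.3, -0.0]
gripper_width: 40.5
```

```bash
python3 go.py 470 120 210 -175.6;  python3 -c "
from h import *
im,s=grab('wrist','w19');crop(im,'w19c',180,50,420,280,3);im,s=grab('scene','s19')
print(proj('scene',(426,-362,22)),proj('scene',(543,-386,22)))"
```

```text
clock 37.975 pos [542.1 363.3 216.7] yaw -175.3 tilt [ 0.007 -0.001] w 40.5 j [ 0.84  0.45  0.03  0.01 -1.15 -2.33]
tool delta m [ 0.0917 -0.2366  0.0064] turn tool deg 0.3
[192.37939001 281.7677799 ] [211.37030305 314.76952151]
```

View pics/w19c.png

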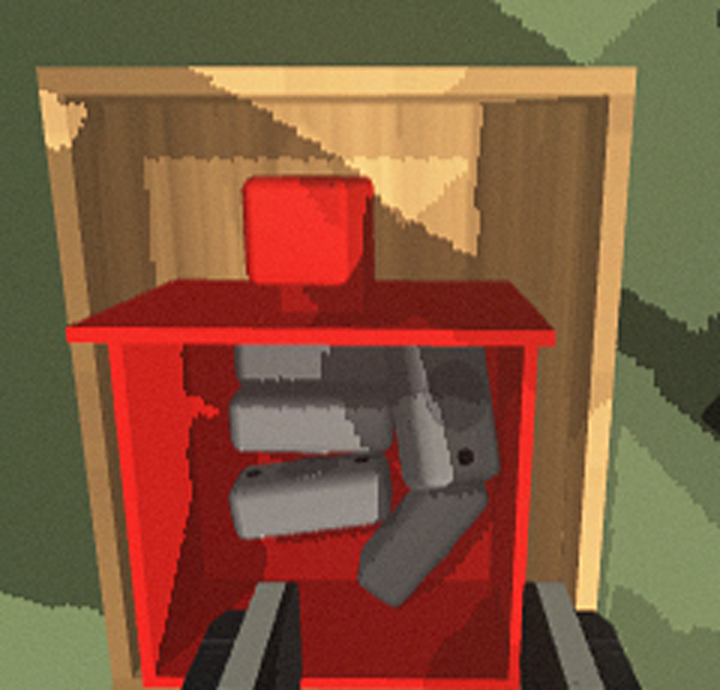

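View pics/s19.png

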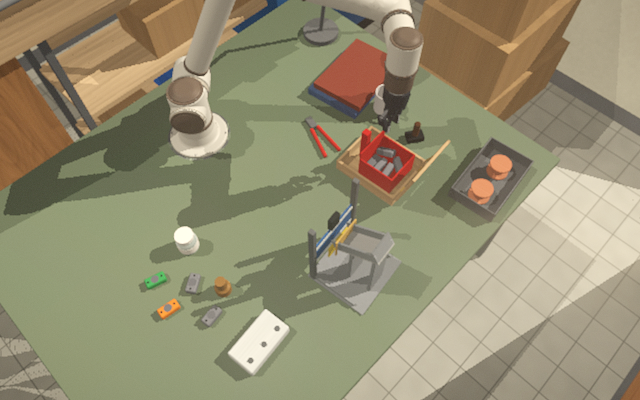

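A leans beside the others in the cup. C and D are unmoved at (193,283) and (212,316), as predicted. Next is C. Its jaw axis points at the die, so I approach with partly closed jaws.

>>> jog_arm --pt "0.02 -0.05 0 0" --pt "0.04 -0.1 0 -5" --pt "0.06 -0.155 0 -15" --pt "0.08 -0.21 0 -25" --pt "0.1 -0.265 0 -35" --pt "0.115 -0.32 0 -45" --pt "0.125 -0.375 0 -55" --pt "0.135 -0.43 0 -65" --pt "0.142 -0.483 0 -75" --pt "0.146 -0.535 0 -85" --hand 0.3

```text
clock: 39.33
position: [438.2, -173.3, 214.4]
ee_rot: [-0.684, 0.73, -0.001, -0.002]
contact_force: [1.6, 0.6, -0.1]
gripper_width: 55.4
```

```bash
python3 go.py 426.2 -362.2 120 -55.3
```

```text
clock 39.325 pos [ 438.2 -173.3  214.4] yaw -93.7 tilt [-0.001 -0.005] w 55.4 j [-0.03  0.15 -0.41  0.01 -1.01 -0.04]
tool delta m [ 0.1888 -0.0004  0.0953] turn tool deg -38.4
```

>>> jog_arm --pt "0.05 0 0 -10" --pt "0.1 0 0 -20" --pt "0.15 0 0.02 -30" --pt "0.189 0 0.06 -38.4" --pt "0.189 0 0.095 -38.4" --pt "0.189 0 0.095 -38.4"

```text
clock: 40.08
position: [422.7, -361.5, 115.9]
ee_rot: [0.885, -0.465, -0.005, 0.002]
contact_force: [-0.8, 0.5, -0.1]
gripper_width: 55.4
```

```bash
python3 go.py 426.2 -362.2 20.5 -55.3;  python3 -c "
from seals import *
im,s=grab('wrist','w20')
st=pickle.load(open('s14.pkl','rb'));print('jar',onz('wrist',(446,156),80,st))"
```

```text
clock 40.075 pos [ 422.7 -361.5  115.9] yaw -55.4 tilt [-0.011  0.   ] w 55.4 j [-0.41  0.41 -0.33  0.01 -0.84  1.01]
tool delta m [ 0.0032 -0.0033  0.0954] turn tool deg -0.1
jar [ 318.27365678 -293.2488493    80.        ]
```

View pics/w20.png

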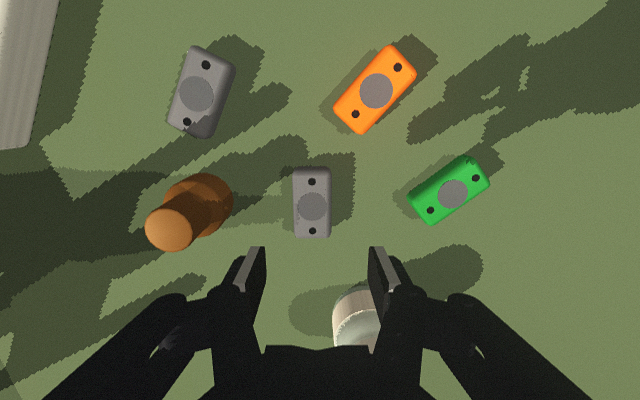

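The grey seal C is at (312,200), with the orange (377,90) and green (450,190) look-alikes and the die clear of the fingers. I take C.

Run:
```python
from seals import *
s=read_state();c,y,l=pose((312,182),(312,231),s);print(c,y,l,totool([c[0]-s["position"][0],c[1]-s["position"][1],20.5-s["position"][2]],s))
```

```text
[ 428.31484321 -361.48751011   22.        ] 124.3954369927614 42.46783321387232 [ 0.00176908 -0.003997    0.09791487]
```

>>> jog_arm --pt "0.0025 -0.0035 0.02 0" --pt "0.0025 -0.0035 0.05 0" --pt "0.0025 -0.0035 0.075 0" --pt "0.0025 -0.0035 0.09 0" --pt "0.0025 -0.0035 0.095 0" --pt "0.0025 -0.0035 0.095 0"

```text
clock: 40.88
position: [428.9, -362.5, 24.1]
ee_rot: [0.886, -0.464, -0.001, 0.003]
contact_force: [-0.3, 0.1, -0.6]
gripper_width: 55.5
```

>>> jog_arm --pt "0 0 0 0" --pt "0 0 0 0" --pt "0 0 0 0" --pt "0 0 0 0" --hand -1

```text
clock: 41.38
position: [429.9, -362.9, 25.5]
ee_rot: [0.886, -0.464, -0.0, 0.003]
contact_force: [-0.6, 1.0, 5.6]
gripper_width: 30.8
```

```bash
python3 go.py 438 -150 215 -95
```

```text
clock 41.375 pos [ 429.9 -362.9   25.5] yaw -55.3 tilt [-0.003 -0.005] w 30.8 j [-0.41  0.54 -0.4   0.01 -0.63  1.01]
tool delta m [-0.1699 -0.1271 -0.1905] turn tool deg 39.7
```

>>> jog_arm --pt "0 0 -0.055 0" --pt "0 0 -0.11 0" --pt "-0.02 -0.015 -0.16 10" --pt "-0.055 -0.04 -0.19 20" --pt "-0.095 -0.07 -0.19 30" --pt "-0.135 -0.1 -0.19 40" --pt "-0.17 -0.127 -0.19 50" --pt "-0.2 -0.16 -0.19 60" --pt "-0.235 -0.195 -0.19 70" --pt "-0.265 -0.23 -0.19 80"

```text
clock: 42.62
position: [468.0, -12.3, 213.9]
ee_rot: [-0.379, 0.926, -0.002, -0.002]
contact_force: [0.4, -0.6, -0.4]
gripper_width: 30.1
```

```bash
python3 go.py 470 120 210 -175.6;python3 go.py 560 310 210 -175.6
```

```text
clock 42.625 pos [468.  -12.3 213.9] yaw -135.5 tilt [-0.002 -0.005] w 30.1 j [ 0.32  0.15 -0.41  0.   -1.01 -1.12]
tool delta m [-0.0942  0.0929  0.0033] turn tool deg 40.1
clock 42.625 pos [468.  -12.3 213.9] yaw -135.5 tilt [-0.002 -0.005] w 30.1 j [ 0.32  0.15 -0.41  0.   -1.01 -1.12]
tool delta m [-0.2916  0.1653  0.0022] turn tool deg 40.1
```

>>> jog_arm --pt "-0.035 0.035 0 10" --pt "-0.07 0.065 0 20" --pt "-0.1 0.095 0 30" --pt "-0.15 0.11 0 40" --pt "-0.2 0.13 0 40" --pt "-0.25 0.145 0 40" --pt "-0.29 0.16 0 40" --pt "-0.31 0.155 0.005 40"

```text
clock: 43.62
position: [580.7, 318.0, 206.6]
ee_rot: [-0.04, 0.999, -0.002, -0.001]
contact_force: [0.2, 0.1, -0.5]
gripper_width: 30.5
```

```bash
python3 go.py 595.6 318.5 104 -175.6
```

```text
clock 43.625 pos [580.7 318.  206.6] yaw -175.4 tilt [-0.002 -0.004] w 30.5 j [ 0.75  0.48  0.05  0.   -1.15 -2.24]
tool delta m [-0.0152 -0.0003  0.1026] turn tool deg 0.2
```

>>> jog_arm --pt "-0.014 0 0.01 0" --pt "-0.014 0 0.04 0" --pt "-0.014 0 0.07 0" --pt "-0.014 0 0.092 0" --pt "-0.014 0 0.101 0" --pt "-0.014 0 0.102 0" --pt "-0.014 0 0.102 0"

```text
clock: 44.5
position: [595.0, 318.9, 105.7]
ee_rot: [-0.04, 0.999, -0.001, -0.0]
contact_force: [0.5, 0.4, -0.7]
gripper_width: 30.5
```

>>> jog_arm --pt "0 0 0 0" --pt "0 0 0 0" --pt "0 0 0 0" --pt "0 0 -0.04 0" --pt "0 0 -0.09 0" --pt "0 0 -0.11 0" --pt "0 0 -0.11 0" --hand -0.05

```text
clock: 45.38
position: [595.7, 319.8, 218.0]
ee_rot: [-0.041, 0.999, -0.0, 0.001]
contact_force: [0.3, -0.0, -0.2]
gripper_width: 40.2
```

```bash
python3 go.py 440 -120 210 -90;  python3 -c "
from h import *
im,s=grab('wrist','w21');crop(im,'w21c',180,50,420,280,3);im,s=grab('scene','s21')
crop(im,'s21c',130,130,430,350,2.6)"
```

```text
clock 45.375 pos [595.7 319.8 218. ] yaw -175.4 tilt [ 0.003 -0.   ] w 40.2 j [ 0.73  0.49  0.1   0.   -1.18 -2.22]
tool delta m [ 0.1908 -0.4257  0.0076] turn tool deg -85.4
```

View pics/w21c.png

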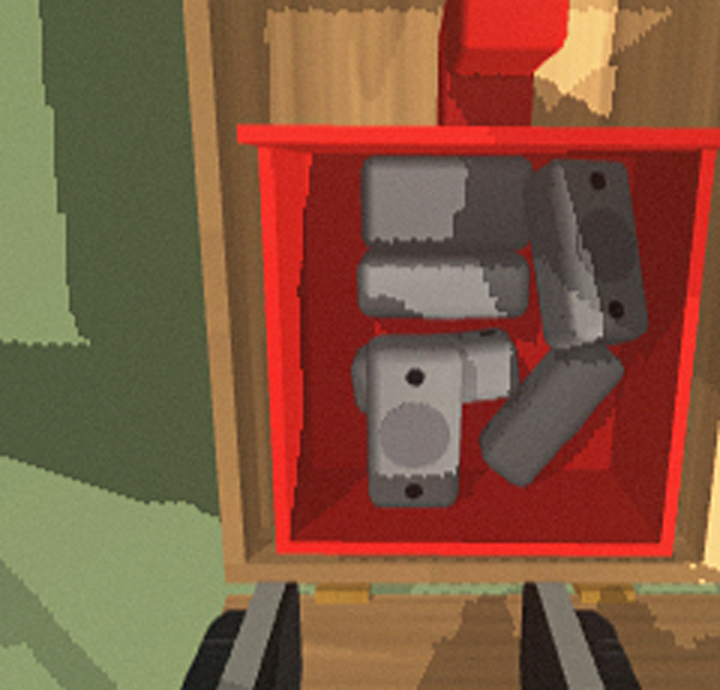

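View pics/s21c.png

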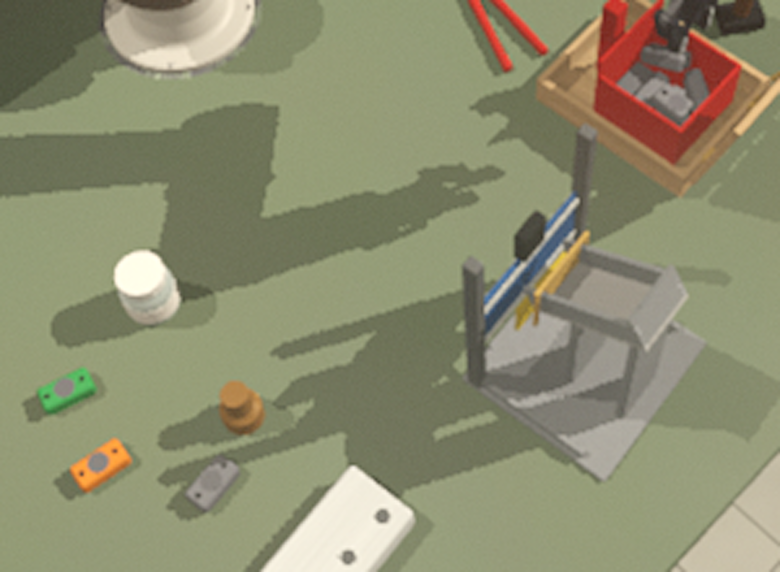

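Six seals are in the cup. D is still at (212,481) in the crop. I check the terminal cover's clearance and go to D.

>>> jog_arm --pt "0.04 -0.04 0 0" --pt "0.08 -0.085 0 -5" --pt "0.11 -0.13 0 -15" --pt "0.14 -0.18 0 -25" --pt "0.16 -0.235 0 -35" --pt "0.17 -0.29 0 -45" --pt "0.18 -0.345 0 -55" --pt "0.19 -0.4 0 -65" --pt "0.19 -0.455 0 -75" --pt "0.18 -0.51 0 -85" --hand 0.3

```text
clock: 46.72
position: [452.1, -189.8, 215.5]
ee_rot: [-0.681, 0.732, 0.001, -0.003]
contact_force: [0.4, 1.0, 0.5]
gripper_width: 55.6
```

```bash
python3 go.py 542.7 -386 130 -81;  python3 -c "
from seals import *
st=pickle.load(open('s14.pkl','rb'));print('cover',[onz('wrist',p,40,st).round() for p in [(205,141),(145,141),(193,15),(125,15)]])"
```

```text
clock 46.725 pos [ 452.1 -189.8  215.5] yaw -94.1 tilt [-0.006 -0.003] w 55.6 j [-0.06  0.19 -0.36  0.   -1.03 -0.01]
tool delta m [ 0.189  -0.1048  0.0856] turn tool deg -13.1
cover [array([ 645., -267.,   40.]), array([ 729., -257.,   40.]), array([ 661., -422.,   40.]), array([ 746., -412.,   40.])]
```

>>> jog_arm --pt "0.045 -0.025 0 -5" --pt "0.095 -0.05 0 -10" --pt "0.145 -0.08 0 -13" --pt "0.189 -0.105 0.03 -13" --pt "0.189 -0.105 0.07 -13" --pt "0.189 -0.105 0.085 -13" --pt "0.189 -0.105 0.085 -13"

```text
clock: 47.6
position: [542.0, -385.4, 128.9]
ee_rot: [0.76, -0.65, -0.003, 0.004]
contact_force: [-0.1, 0.5, 0.3]
gripper_width: 55.0
```

```bash
python3 go.py 542.7 -386 20.5 -81;  python3 -c "
from seals import *
im,s=grab('wrist','w22')"
```

```text
clock 47.6 pos [ 542.  -385.4  128.9] yaw -81.1 tilt [-0.009 -0.002] w 55.0 j [-0.37  0.55 -0.04  0.01 -0.99  0.53]
tool delta m [ 0.0006 -0.0016  0.1084] turn tool deg -0.1
```

View pics/w22.png

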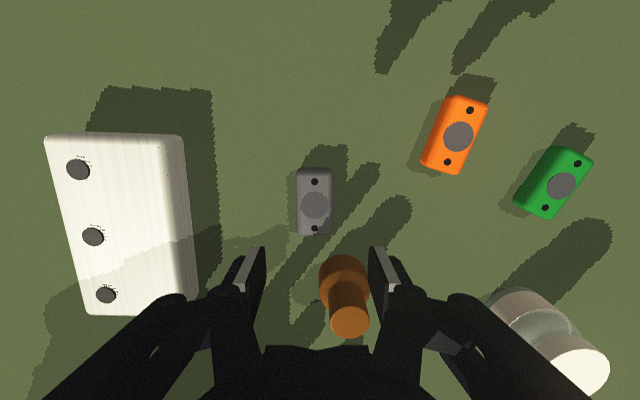

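The grey seal D is centred at (314,203). The die (345,300) is 77 mm away along tool -x and clear of the body. I take D.

>>> jog_arm --pt "0.0005 -0.0015 0.03 0" --pt "0.0005 -0.0015 0.06 0" --pt "0.0005 -0.0015 0.085 0" --pt "0.0005 -0.0015 0.1 0" --pt "0.0005 -0.0015 0.107 0" --pt "0.0005 -0.0015 0.107 0"

```text
clock: 48.4
position: [544.5, -386.5, 24.7]
ee_rot: [0.76, -0.649, -0.0, 0.003]
contact_force: [-0.1, 0.5, -0.4]
gripper_width: 55.7
```

>>> jog_arm --pt "0 0 0 0" --pt "0 0 0 0" --pt "0 0 0 0" --pt "0 0 0 0" --hand -1

```text
clock: 48.9
position: [545.4, -386.9, 26.2]
ee_rot: [0.761, -0.649, 0.001, 0.003]
contact_force: [-0.1, 0.1, 5.1]
gripper_width: 30.3
```

```bash
python3 go.py 452 -150 215 -120
```

```text
clock 48.9 pos [ 545.4 -386.9   26.2] yaw -81.0 tilt [-0.002 -0.006] w 30.3 j [-0.37  0.67 -0.12  0.01 -0.79  0.52]
tool delta m [-0.2477  0.0557 -0.1899] turn tool deg 39.0
```

>>> jog_arm --pt "0 0 -0.055 0" --pt "0 0 -0.11 0" --pt "-0.005 0.01 -0.165 5" --pt "-0.04 0.03 -0.19 14" --pt "-0.09 0.05 -0.19 24" --pt "-0.14 0.06 -0.19 34" --pt "-0.19 0.06 -0.19 44" --pt "-0.24 0.06 -0.19 54" --pt "-0.295 0.06 -0.19 64" --pt "-0.345 0.06 -0.19 74"

```text
clock: 50.15
position: [433.4, -60.7, 214.6]
ee_rot: [-0.229, 0.973, -0.002, -0.002]
contact_force: [0.6, 1.0, -0.5]
gripper_width: 30.2
```

```bash
python3 go.py 470 120 215 -175.6;python3 go.py 551.4 326.9 215 -175.6
```

```text
clock 50.15 pos [433.4 -60.7 214.6] yaw -153.5 tilt [-0.002 -0.005] w 30.2 j [ 0.24  0.09 -0.48  0.01 -1.   -1.35]
tool delta m [-0.1134  0.1454 -0.0015] turn tool deg 22.1
clock 50.15 pos [433.4 -60.7 214.6] yaw -153.5 tilt [-0.002 -0.005] w 30.2 j [ 0.24  0.09 -0.48  0.01 -1.   -1.35]
tool delta m [-0.2786  0.2941 -0.0028] turn tool deg 22.1
```

>>> jog_arm --pt "-0.04 0.045 0 5" --pt "-0.075 0.09 0 13" --pt "-0.113 0.135 0 22" --pt "-0.15 0.175 0 22" --pt "-0.19 0.215 0 22" --pt "-0.235 0.25 0 22" --pt "-0.27 0.285 0 22" --pt "-0.278 0.292 0 22" --pt "-0.278 0.292 0 22"

```text
clock: 51.28
position: [551.3, 324.6, 211.3]
ee_rot: [-0.04, 0.999, -0.003, -0.002]
contact_force: [-0.4, -0.2, -0.3]
gripper_width: 30.2
```

```bash
python3 go.py 552 325 98 -175.6;  python3 -c "
from h import *
im,s=grab('wrist','w23')"
```

```text
clock 51.275 pos [551.3 324.6 211.3] yaw -175.5 tilt [-0.004 -0.007] w 30.2 j [ 0.79  0.44 -0.    0.   -1.14 -2.28]
tool delta m [-0.0012  0.001   0.1133] turn tool deg 0.1
```

View pics/w23.png

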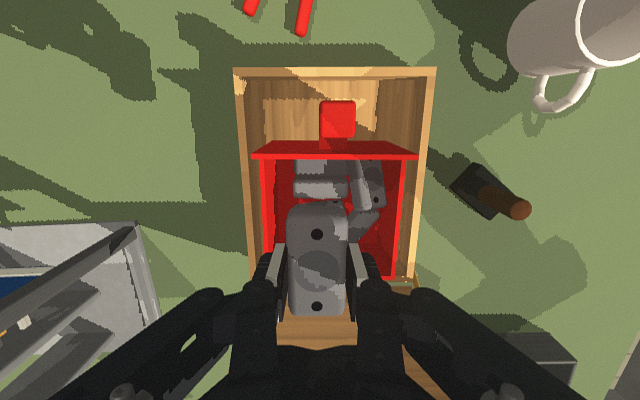

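>>> jog_arm --pt "0 0 0.04 0" --pt "0 0 0.07 0" --pt "0 0 0.09 0" --pt "0 0 0.102 0" --pt "0 0 0.107 0" --pt "0 0 0.11 0" --pt "0 0 0.11 0"

```text
clock: 52.2
position: [551.0, 323.3, 102.3]
ee_rot: [-0.039, 0.999, -0.003, -0.002]
contact_force: [0.6, 0.5, -0.4]
gripper_width: 30.2
```

>>> jog_arm --pt "0 0 0 0" --pt "0 0 0 0" --pt "0 0 0 0" --pt "0 0 -0.04 0" --pt "0 0 -0.09 0" --pt "0 0 -0.11 0" --pt "0 0 -0.11 0" --hand -0.05

```text
clock: 53.08
position: [552.0, 324.5, 214.4]
ee_rot: [-0.039, 0.999, -0.001, 0.0]
contact_force: [-0.6, -0.8, -0.8]
gripper_width: 40.6
```

```bash
python3 go.py 440 250 280 -175.6;  python3 -c "
from h import *
im,s=grab('wrist','w24');crop(im,'w24c',180,50,420,280,3);im,s=grab('scene','s24')"
```

```text
clock 53.075 pos [552.  324.5 214.4] yaw -175.5 tilt [ 0.    -0.003] w 40.6 j [ 0.78  0.43 -0.    0.   -1.14 -2.28]
tool delta m [ 0.1175 -0.0656 -0.0654] turn tool deg 0.1
```

View pics/w24c.png

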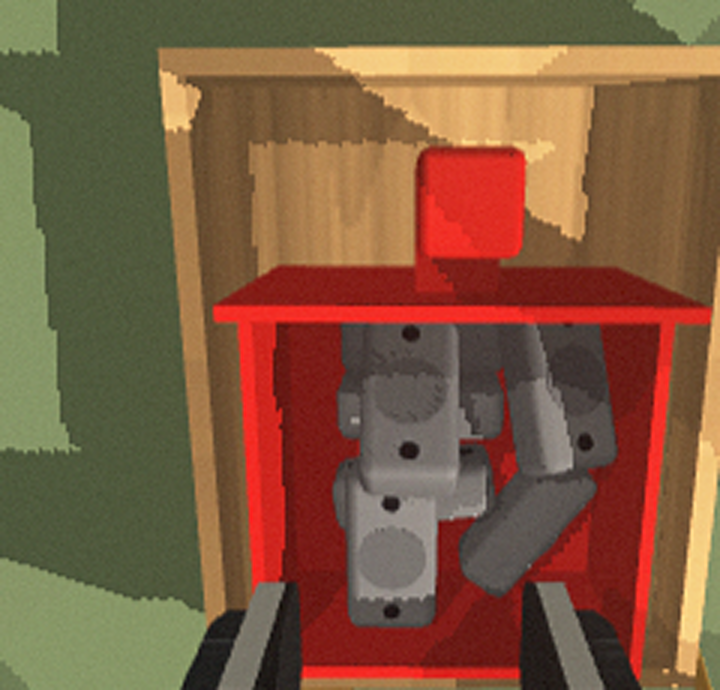

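View pics/s24.png

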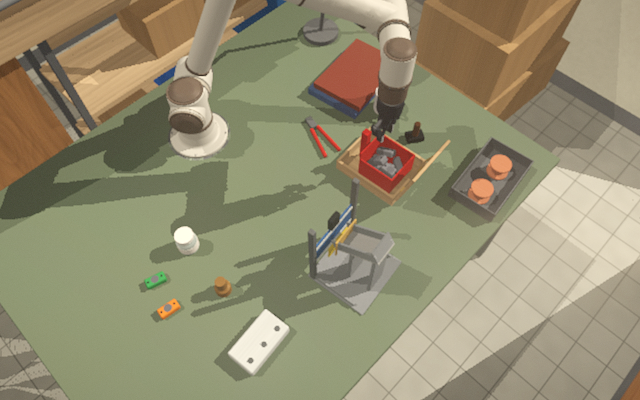

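All seven seals are in the cup, the shutter is down, and no grey seal is left on the table. I retreat for a last check.

>>> jog_arm --pt "0.01 0 -0.04 0" --pt "0.03 0 -0.08 0" --pt "0.06 0 -0.1 0" --pt "0.09 -0.01 -0.1 0" --pt "0.12 -0.02 -0.1 0" --pt "0.13 -0.02 -0.1 0" --pt "0.13 -0.02 -0.1 0" --hand 1

```text
clock: 54.05
position: [423.0, 294.3, 311.3]
ee_rot: [-0.039, 0.999, -0.004, -0.003]
contact_force: [0.2, 0.3, 1.4]
gripper_width: 85.0
```

```bash
python3 -c "
from h import *
im,s=grab('wrist','w25');print(s['clock'],s['position'],s['contact_force'])
im,_=grab('scene','s25');crop(im,'s25c',260,100,470,300,3)
im,_=grab('top','t25')"
```

```text
54.05 [422.96886495 294.26281068 311.28854126] [0.19963607 0.29030643 1.38486504]
```

View pics/s25c.png

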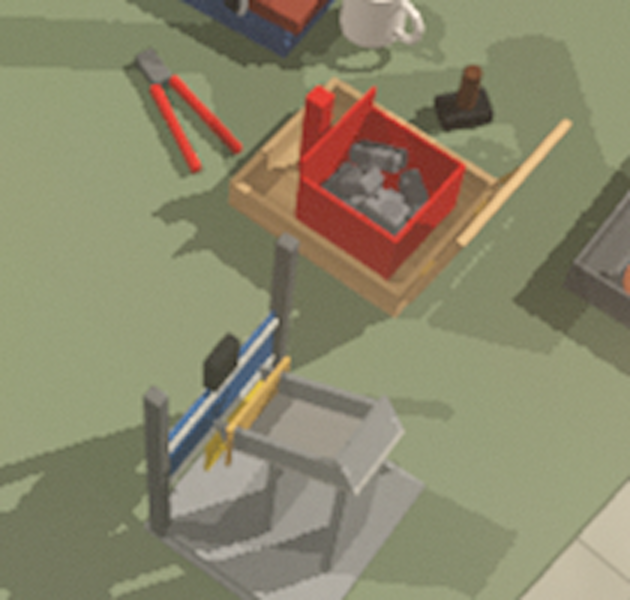

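View pics/w25.png

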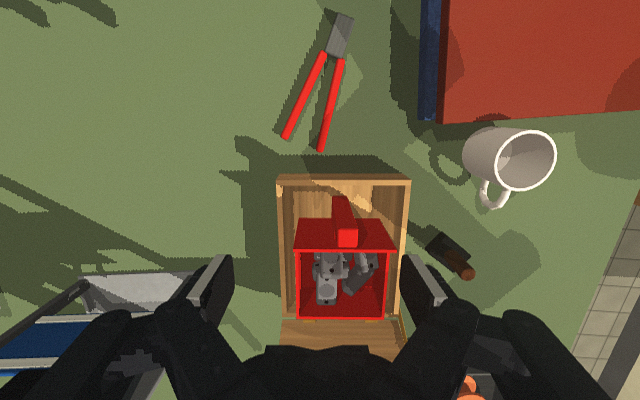

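View pics/t25.png

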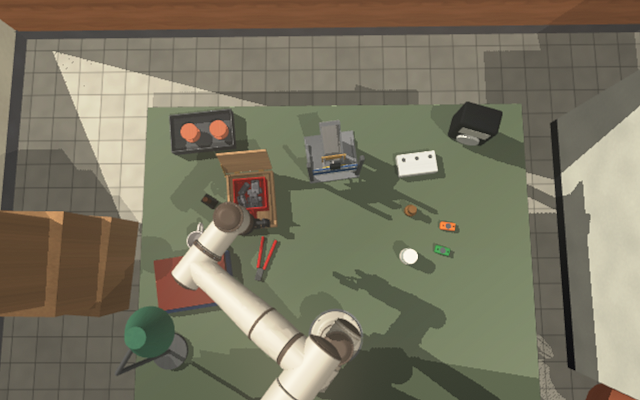

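The cup stands upright in the box with the seals inside, and the shutter is down. The die, cover, jar, pliers, mug and stamp are where they were. The gripper is clear, so I hand in.

```bash
python3 -c "
from bench import *
print(job_done())"
```

```text
the job is handed in; nothing more can be done
None
```

The job is handed in at about 54 s of the 210 s allowed; the interface gave no verdict.

- **Dispenser:** I raised the shutter about 108 mm to its stop. I held the cup under the lip and pushed the paddle back with it. All three chute seals landed in the cup and none dropped.
- **Cup and shutter:** I set the cup in the pine box and lowered the shutter again until it would go no further.
- **Loose seals:** I placed the four grey ones in the cup one at a time and left the orange and green look-alikes alone.

The last pictures show all seven seals below the cup's rim and the cup upright, centred in the box. They also show the shutter down, no grey seal on the table, the gripper clear and the bystanders where they started, all judged by eye. No check failed. The one disagreement was that the dispenser's centre-line measured 3–4 mm further to +y than my first estimate. I shifted the cup by 4 mm before the push.

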